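Open clamp into the tray, tray under the lamp hood

ROBOT

A 6-joint arm with a two-finger parallel gripper is mounted at the origin on the work surface. World frame = base frame: x ahead of the robot, y to its left, z up, the work surface at z = 0. Lengths are in mm, angles in degrees, forces in N, time in s.
With the tool pointing down it reaches from about 300 to 850 mm from the base axis. Payload 4.2 kg.
Tool frame: the origin (TCP) lies midway between the tips of the shut fingers; the grasp point (between the pads) lies 19 mm behind it; x points along the fingers, z is the direction in which the jaws open and shut, and the axes are right-handed (so a half turn about x gives the same grasp; the last joint's range is limited). The gripper opens to 91 mm and grips with 3 to 60 N. Pads are 32 mm wide; open, the fingers measure 118 mm over their backs; the gripper's body (76 mm by 178 mm) begins 60 mm behind the grasp point.
Start: joints at [66.291, 18.312, 89.639, -0, 72.044, -1.146], TCP at [220.633, 531.007, 179.776] pointing down, gripper open.
Joint ranges: [-177.97, 177.97], [-48.28, 115.42], [12.27, 149.76], [-77.06, 257.06], [2.81, 150.46], [-146.56, 146.56]. Speed limits (degrees/s): [147.25, 147.25, 180, 180, 180, 180].

INTERFACE

Orientations are given as [roll, pitch, yaw] about the fixed x, y, z axes, in that order (R = Rz(yaw) Ry(pitch) Rx(roll)).
In Python, from workcell import env gives the robot as it stands.
- The arm moves only by the tool send_rows, never from a script. Its argument "commands" is a list that holds one entry, the list of rows, each a list of 6 numbers: the shift along the tool's x, y, z normalised to -1 to 1, where 1 is 0.1 m, then the turn, a rotation vector about the tool's x, y, z normalised to -1 to 1, where 1 is 2 pi rad. In form: [[[x, y, z, wx, wy, wz], ...]]. A call has 1 to 20 rows; each row is the pose to reach, as a shift and turn from the pose commanded when the call began, along the tool's axes at that moment, turning the shorter way round; what a row does not reach only later rows make up. A row lasts 1/8 s, in which the tool goes at most 62.5 mm and 10.7 degrees, less where a joint would pass 70% of its speed; a pose out of reach is approached as far as the arm can. A call with a number of a shift or a turn outside -1 to 1 is refused whole. A call with a gripper value outside its range is refused whole. "jaw" is the closure, from -1 (fully open) to 1 (shut), so that 0 is half open, set as the call begins (left out, the last holds). The fingers move at their own pace and stop on an object; "force" is the grip in N (left out, the last holds). Time passes only in rows, so rows that repeat a pose let the fingers close. It gives the time, the measured TCP pose, the force and the opening at its end, in the units of the state.
- env.state(): the state, without advancing time (a new reading comes with each control period).
- env.grab_frame(name): name is "side" or "top"; returns (picture, depth): 400x640x3 uint8, red, green, blue; 400x640 float32, mm along the optical axis (not along the pixel's ray), 0 where there is no reading.
- env.get_calibration(name): a dict with "mtx" (3x3 intrinsics, pixels), "dist_coeffs" ([k1, k2, p1, p2, k3] as OpenCV has them; the pictures are not rectified), "camera_from_world" (4x4, takes a point from world to camera coordinates). Camera axes: x right, y up, looking along -z (the intrinsics and any distortion apply to the point x, -y, -z); pixel columns grow to the right and rows downward; lengths in mm; the calibration is good to about 2 mm. A picture is of the moment at which its call begins. get_calibration takes no time and is no camera call.
- env.job_done(): hands the job in, once; it reports no verdict.
The state is a dict: "time_s": time; "qpos": joint angles; "qvel": joint speeds; "effort": joint torques, N m; "ee_pos": TCP position; "ee_rot": TCP orientation; "force": force on the tool from outside, world axes, zero at the start; "torque": the same for the moment, N m; "gripper_width": finger opening in mm.
Only numpy, scipy, OpenCV 4.12 (cv2) and the standard library are available. Lean on these libraries where they do the work, as an engineer would, in place of code of your own. Each camera call takes 0.05 s, during which the arm holds its last target.

TASK

Only clamps standing open can be decontaminated: lay the one open clamp flat inside the steel tray, still open, and leave the two ratcheted-shut clamps where they lie. Slide the tray along the bench, without lifting it, between the jar and the tip box and under the lamp hood until it is fully home against the back stop. Do not knock over or shift the jar, the tip box or the bottle.

Things in the scene. Friction and masses are not known exactly. Their poses are not given: they have to be found in the camera images.
- clamp_a_mid (a point): Steel locking clamp (hemostat) a, 123 mm long, 8 mm thick, 50 g, flat on the mat. Point: centre of its pivot block (18 long x 16 wide x 9.5 mm tall; grip it across y), 4 mm above the underside. x: along the first half to the jaw tips (44 mm ahead; rings end 80 mm behind). First half's ring: centre x -68, y +12.5, outer radius 12 mm; second half mirrors it in y when shut.
- clamp_a_arm (a joint): Opening angle (rad) of clamp a: 0 = ratcheted shut, 0.32 to 0.40 = standing open. The second half turns counter-clockwise from above (+z) against the first, so the clamp's middle line lies half this angle counter-clockwise from the first half's x. Stiff (0.12 N m): keeps its angle in handling.
- clamp_b_mid (a point): Steel locking clamp (hemostat) b, 123 mm long, 8 mm thick, 50 g, flat on the mat. Point: centre of its pivot block (18 long x 16 wide x 9.5 mm tall; grip it across y), 4 mm above the underside. x: along the first half to the jaw tips (44 mm ahead; rings end 80 mm behind). First half's ring: centre x -68, y +12.5, outer radius 12 mm; second half mirrors it in y when shut.
- clamp_b_arm (a joint): Opening angle (rad) of clamp b: 0 = ratcheted shut, 0.32 to 0.40 = standing open. The second half turns counter-clockwise from above (+z) against the first, so the clamp's middle line lies half this angle counter-clockwise from the first half's x. Stiff (0.12 N m): keeps its angle in handling.
- clamp_c_mid (a point): Steel locking clamp (hemostat) c, 123 mm long, 8 mm thick, 50 g, flat on the mat. Point: centre of its pivot block (18 long x 16 wide x 9.5 mm tall; grip it across y), 4 mm above the underside. x: along the first half to the jaw tips (44 mm ahead; rings end 80 mm behind). First half's ring: centre x -68, y +12.5, outer radius 12 mm; second half mirrors it in y when shut.
- clamp_c_arm (a joint): Opening angle (rad) of clamp c: 0 = ratcheted shut, 0.32 to 0.40 = standing open. The second half turns counter-clockwise from above (+z) against the first, so the clamp's middle line lies half this angle counter-clockwise from the first half's x. Stiff (0.12 N m): keeps its angle in handling.
- tray_mid (a point): Shallow open steel tray, 160 mm long (x) by 108 mm wide (y) by 20 mm high outside, walls 5 mm, inner floor 5 mm above the bench, inside 150 x 98 mm; 0.3 kg or so, loose on the bench. Point: its centre, 10 mm above its underside. Long axis x, z up.
- hood: Fixed low lamp hood: white side guides 122 mm apart and 34 mm high, see-through amber roof (34 to 39 mm above the bench), white lamp housing on it (up to 69 mm), back stop. Origin on the bench, in the middle of the lane, where the centre of a home tray lies; x points into the hood along the lane. Guides run x -70 to +80, roof x -70 to +88; stop face at x +80.
- hood_mouth (a point): Middle of the hood's mouth, on the bench under the roof's front edge, 70 mm before the hood's origin (its x -70); same axes. From here flared lead-ins run 37 mm outward, opening to about 141 mm. The near end of a home tray stands 10 mm out of the mouth.
- mat: Fixed dark rubber mat 280 x 180 mm, 3 mm thick, on which the three clamps lie side by side about 88 mm apart along its x. Origin under its centre.
- jar_mid (a point): Bystander: small lidded jar, 56 mm across, 70 mm tall, standing beside the lane before the hood's mouth (hood's +y side). Point: its centre, 35 mm up.
- tipbox_mid (a point): Bystander: closed pipette-tip box, 80 mm (x) by 110 mm (y) by 60 mm high, beside the lane before the mouth (hood's -y side). Point: its centre, 30 mm up.
- bottle_mid (a point): Bystander: clear glass bottle, 64 mm across, 150 mm tall, beside the hood on its -y side. Point: its centre, 75 mm up.
There are look-alikes about, which are no part of the job. What is shaped like the part that bears clamp_b_mid but green or orange is not meant.

How it is judged (in metres and radians):
At the end, for the whole second after the job is handed in: The tray rests flat on the bench at the back stop of the hood (within 6 mm along the lane, 10 mm across it, 0.10 rad of the lane), with the open clamp lying flat on its floor (within 0.12 rad), still open by more than 0.25 rad; tray and clamp at rest (x of tray_mid in the frame of hood between -0.006 and 0.006 m and y of tray_mid in the frame of hood between -0.01 and 0.01 m and z of tray_mid in the frame of hood between 0.004 and 0.016 m and angle between the x axis of tray_mid and the x axis of hood, either way round below 0.1 rad and x of clamp_b_mid in the frame of tray_mid between -0.07 and 0.07 m and y of clamp_b_mid in the frame of tray_mid between -0.045 and 0.045 m and z of clamp_b_mid in the frame of tray_mid below 0.004 m and angle between clamp_b_mid's own z axis and vertical below 0.12 rad and value of joint clamp_b_arm above 0.25 rad and linear speed of each of tray, clamp_b below 0.01 m/s); the robot touches nothing.
It fails at once if the tray is lifted more than 10 mm or tipped (height (world z) of tray_mid above 0.02 m or angle between tray_mid's own z axis and vertical above 0.2 rad).
It fails at once if a shut clamp is shifted more than 25 mm or unlocked (distance of any of clamp_a_mid, clamp_c_mid from where it was at the start of the episode above 0.025 m or value of joint any of clamp_a_arm, clamp_c_arm above 0.15 rad).
It fails at once if the jar is shifted more than 20 mm or tipped (distance of jar_mid from where it was at the start of the episode above 0.02 m or angle between jar_mid's own z axis and vertical above 0.25 rad).
It fails at once if the tipbox is shifted more than 20 mm or tipped (distance of tipbox_mid from where it was at the start of the episode above 0.02 m or angle between tipbox_mid's own z axis and vertical above 0.25 rad).
It fails at once if the bottle is shifted more than 20 mm or tipped (distance of bottle_mid from where it was at the start of the episode above 0.02 m or angle between bottle_mid's own z axis and vertical above 0.25 rad).
It also fails if it takes over 72 s, if anything falls off the work surface, if the arm or the gripper's body presses on something with over 40 N, if the wrist force passes 120 N, or if a joint passes its speed limit or range.

## Working session

There is one attempt and no reset: what is moved stays moved. The work goes in short steps, Python scripts to look and compute and a tool call to move; the robot and the scene stay as the last step left them, time stands still between calls to the robot, and variables do not carry over. Pictures are saved under pics/ and viewed, and the job is handed in when it is done.

Besides the shell and the picture viewer there is one more tool, called after "Emit:" as a command line: name --argument value ..., lists and objects as JSON in quotes. send_rows: Moves the arm, as the interface text tells. Its arguments: {"type":"object","properties":{"commands":{"type":"array","items":{"type":"array","items":{"type":"array","items":{"type":"number","minimum":-1,"maximum":1}}}},"jaw":{"type":"number"},"force":{"type":"number"}},"required":["commands"]}

```bash
ls; mkdir -p pics; python3 - <<'E'
from workcell import env
import cv2,numpy as np
print(env.state())
for n in("top","side"):
    p,d=env.grab_frame(n); cv2.imwrite(f"pics/{n}0.png",p[:,:,::-1]); np.savez(f"{n}0.npz",p=p,d=d)
    print(env.get_calibration(n))
E
```

```text
pics
{'time_s': 0.0, 'qpos': array([ 6.62926402e+01,  1.83526099e+01,  8.97076045e+01,  5.22983932e-04,
        7.20421189e+01, -1.14650575e+00]), 'qvel': array([-0.11534763, -0.00400532, -0.02806965, -0.02282921,  0.02550316,
       -0.03617133]), 'effort': array([-1.06689797e-03, -4.12469172e+01, -2.31967092e+01,  7.25403079e-02,
        4.59015893e-02, -1.46850643e-04]), 'ee_pos': array([220.38112482, 530.47734875, 178.90249223]), 'ee_rot': array([ 178.57510734,   89.89766555, -113.98590841]), 'force': array([0.07612481, 0.02446269, 0.19245623]), 'torque': array([ 0.04639877,  0.0020429 , -0.01336951]), 'gripper_width': 91.26671328567338}
{'mtx': array([[393.57993542,   0.        , 326.54921263],
       [  0.        , 393.57993542, 199.49796601],
       [  0.        ,   0.        ,   1.        ]]), 'dist_coeffs': array([0.02723809, 0.        , 0.        , 0.        , 0.        ]), 'camera_from_world': array([[-8.07615410e-02, -9.96733014e-01, -9.33888998e-04,
        -7.73061359e+01],
       [ 9.70773332e-01, -7.88705022e-02,  2.26668440e-01,
        -6.39640361e+02],
       [-2.26001573e-01,  1.73994979e-02,  9.73971533e-01,
        -1.05150920e+03],
       [ 0.00000000e+00,  0.00000000e+00,  0.00000000e+00,
         1.00000000e+00]])}
{'mtx': array([[376.13052593,   0.        , 319.08002827],
       [  0.        , 376.13052593, 204.36966105],
       [  0.        ,   0.        ,   1.        ]]), 'dist_coeffs': array([-0.02547236,  0.        ,  0.        ,  0.        ,  0.        ]), 'camera_from_world': array([[ 7.17384048e-01, -6.96605177e-01, -1.00674887e-02,
        -5.29790847e+02],
       [ 5.01089411e-01,  5.05888963e-01,  7.02129446e-01,
        -3.02219608e+02],
       [-4.84013976e-01, -5.08741177e-01,  7.11978150e-01,
        -8.12505046e+02],
       [ 0.00000000e+00,  0.00000000e+00,  0.00000000e+00,
         1.00000000e+00]])}
```

View pics/top0.png

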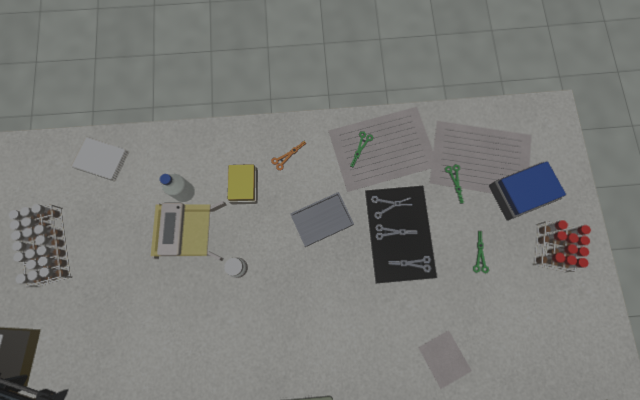

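View pics/side0.png

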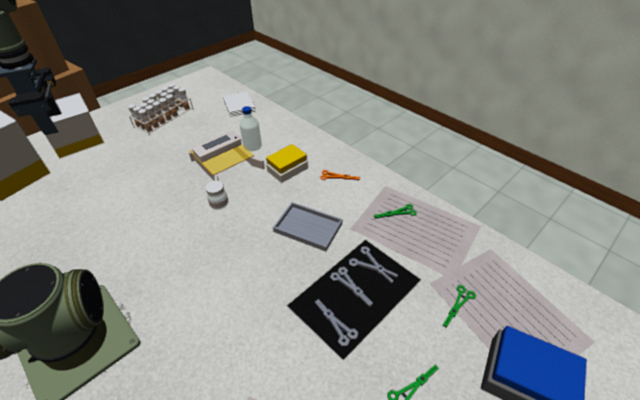

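The top view shows the open clamp at the top of the mat (392,207) and the shut ones at (395,232) and (410,264). The tray is at (322,220), the hood at (185,230) with its mouth facing right, the jar at (235,267), the tip box at (241,183) and the bottle at (173,185).

```bash
cat > h.py <<'E'
import numpy as np,cv2
from workcell import env
C={n:env.get_calibration(n) for n in("top","side")}
def ray(n,px):
    c=C[n];u=cv2.undistortPoints(np.array(px,float).reshape(-1,1,2),c["mtx"],c["dist_coeffs"]).reshape(-1,2)
    T=c["camera_from_world"];R=T[:3,:3];o=-R.T@T[:3,3]
    return o,(np.c_[u[:,0],-u[:,1],-np.ones(len(u))])@R
def onz(n,px,z):
    o,d=ray(n,px);s=(z-o[2])/d[:,2];return o+s[:,None]*d
def tri(pt,ps):
    o1,d1=ray("top",[pt]);o2,d2=ray("side",[ps]);d1=d1[0];d2=d2[0]
    s=np.linalg.lstsq(np.c_[d1,-d2],o2-o1,rcond=None)[0];a=o1+s[0]*d1;b=o2+s[1]*d2
    return (a+b)/2,np.linalg.norm(a-b)
def proj(n,P):
    c=C[n];T=c["camera_from_world"];P=np.atleast_2d(P)@T[:3,:3].T+T[:3,3]
    P=P*[1,-1,-1]
    return cv2.projectPoints(P,np.zeros(3),np.zeros(3),c["mtx"],c["dist_coeffs"])[0].reshape(-1,2)
E
python3 - <<'E'
import numpy as np,cv2
p=np.load("top0.npz")["p"][:,:,::-1]
def crop(p,x0,y0,w,h,k,n):
    c=cv2.resize(p[y0:y0+h,x0:x0+w],None,fx=k,fy=k,interpolation=cv2.INTER_CUBIC)
    for i in range(0,w,10): cv2.line(c,(i*k,0),(i*k,6 if i%50 else 14),(0,0,255),1)
    for i in range(0,h,10): cv2.line(c,(0,i*k),(6 if i%50 else 14,i*k),(0,0,255),1)
    cv2.imwrite(n,c)
crop(p,140,150,160,140,5,"pics/c1.png")
crop(p,285,180,160,110,5,"pics/c2.png")
s=np.load("side0.npz")["p"][:,:,::-1]
crop(s,180,90,160,150,4,"pics/c3.png")
crop(s,265,190,160,170,4,"pics/c4.png")
E
```

```text
(no output)
```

View pics/c1.png

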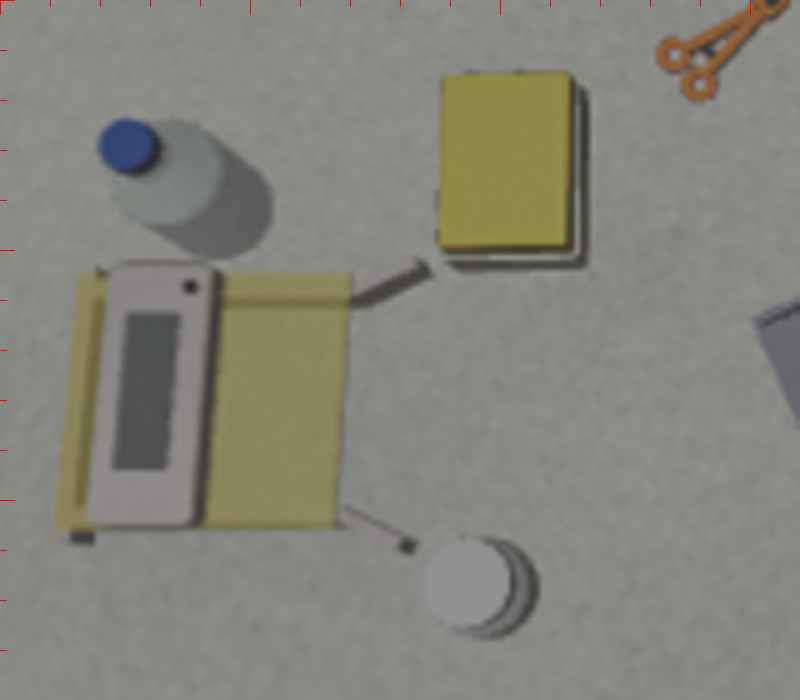

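View pics/c2.png

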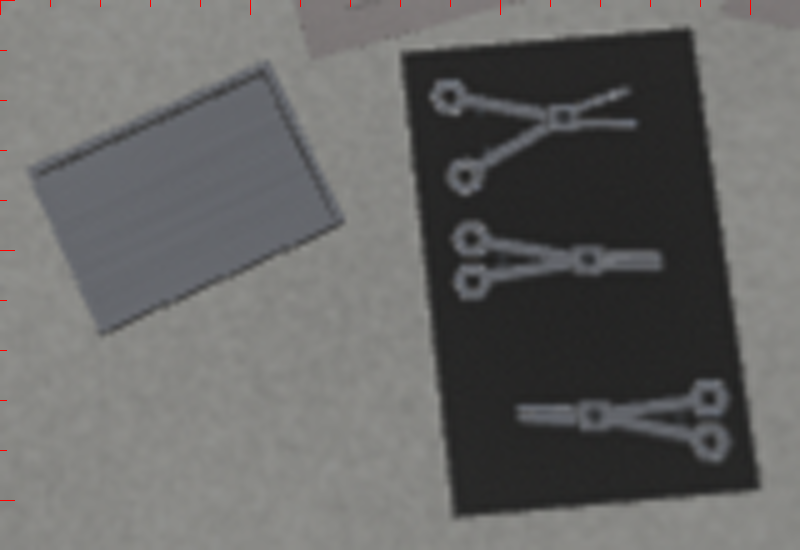

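View pics/c3.png

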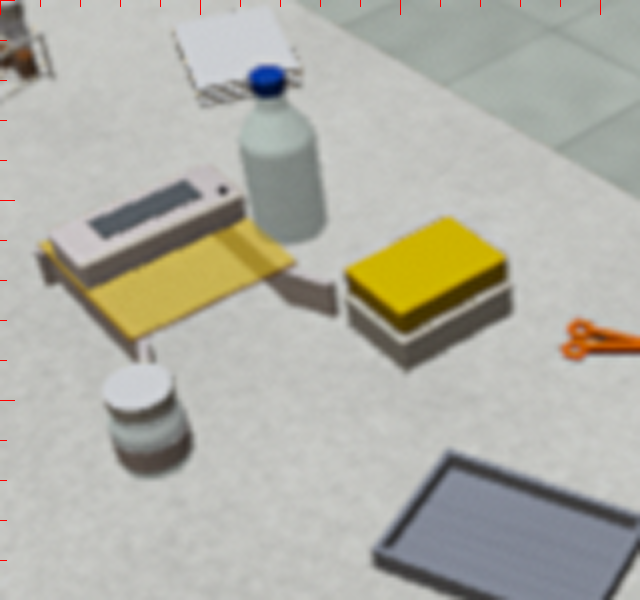

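View pics/c4.png

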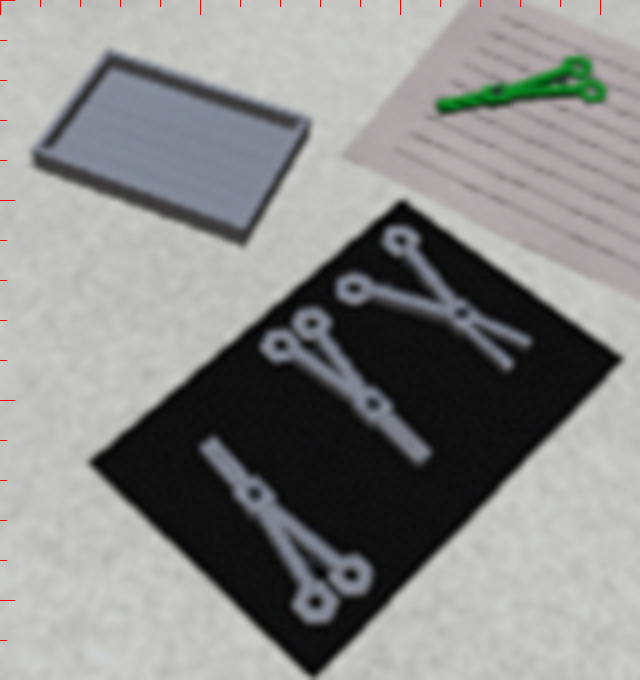

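```bash
python3 - <<'E'
from h import *
np.set_printoptions(precision=1,suppress=True)
def t(c,x0,y0,k): return (np.array(c,float)+.5)/k-.5+[x0,y0]
T1=lambda *c:t(c,140,150,5);T2=lambda *c:t(c,285,180,5);S3=lambda *c:t(c,180,90,4);S4=lambda *c:t(c,265,190,4)
print("cam",[ray(n,[[320,200]])[0] for n in C])
print("tray top z20\n",onz("top",T2((30,173),(268,62),(343,222),(103,333)),20))
print("tray side z20\n",onz("side",S4((110,50),(310,122),(243,236),(35,153)),20))
print("clamp top: pivot,rings(upper,lower),tips(up,low)\n",onz("top",T2((563,117)),12.5),onz("top",T2((449,98),(465,177),(628,92),(635,125)),11))
print("clamp side\n",onz("side",S4((461,313)),12.5),onz("side",S4((401,241),(353,289),(529,343),(509,367)),11))
print("shut1",onz("top",T2((588,260)),12.5),onz("side",S4((371,403)),12.5),"shut2",onz("top",T2((595,415)),12.5),onz("side",S4((253,492)),12.5))
print("mat top\n",onz("top",T2((402,52),(692,30),(760,487),(455,516)),3))
print("mat side\n",onz("side",S4((402,201),(622,358),(313,676),(91,462)),3))
print("roof top z39: far +x mouth, mouth low, back..\n",onz("top",T1((352,273),(335,527),(55,527),(78,273)),39))
print("roof side z39: \n",onz("side",S3((297,262),(133,340),(38,245)),39))
print("leadin ends top, z34",onz("top",T1((425,264),(407,541)),34),"side",onz("side",S3((336,285)),34))
print("jar lid z70",onz("top",T1((467,583)),70),onz("side",S3((138,387)),70))
print("tipbox z60\n",onz("top",T1((443,73),(570,73),(570,247),(440,247)),60),"\n",onz("side",S3((447,217),(507,260),(404,314),(345,271)),60))
print("bottle cap z150",onz("top",T1((127,146)),150),onz("side",S3((267,76)),150))
E
```

```text
cam [array([ 377.1, -109.2, 1169.1]), array([ 138.2, -629.5,  785.3])]
tray top z20
 [[ 607.6  -19.7   20. ]
 [ 663.9 -166.6   20. ]
 [ 563.2 -202.2   20. ]
 [ 509.4  -56.4   20. ]]
tray side z20
 [[ 609.7  -21.5   20. ]
 [ 661.2 -170.7   20. ]
 [ 559.1 -208.2   20. ]
 [ 508.9  -59.8   20. ]]
clamp top: pivot,rings(upper,lower),tips(up,low)
 [[ 617.4 -340.8   12.5]] [[ 635.  -274.    11. ]
 [ 585.9 -278.3   11. ]
 [ 630.  -382.    11. ]
 [ 609.4 -383.6   11. ]]
clamp side
 [[ 616.8 -341.2   12.5]] [[ 633.7 -277.7   11. ]
 [ 583.6 -281.5   11. ]
 [ 630.1 -383.9   11. ]
 [ 607.9 -386.    11. ]]
shut1 [[ 530.2 -345.    12.5]] [[ 529.5 -344.9   12.5]] shut2 [[ 439.8 -337.6   12.5]] [[ 439.3 -336.8   12.5]]
mat top
 [[ 667.8 -249.6    3. ]
 [ 667.3 -427.9    3. ]
 [ 391.9 -429.4    3. ]
 [ 389.4 -251.5    3. ]]
mat side
 [[ 664.7 -252.5    3. ]
 [ 666.8 -427.9    3. ]
 [ 390.6 -429.5    3. ]
 [ 389.5 -254.     3. ]]
roof top z39: far +x mouth, mouth low, back..
 [[652.8 212.5  39. ]
 [505.2 224.   39. ]
 [518.5 381.6  39. ]
 [665.8 371.5  39. ]]
roof side z39: 
 [[651.6 210.7  39. ]
 [504.5 222.5  39. ]
 [514.7 379.7  39. ]]
leadin ends top, z34 [[656.  171.1  34. ]
 [494.4 184.8  34. ]] side [[659.  170.6  34. ]]
jar lid z70 [[465.  143.1  70. ]] [[463.8 141.2  70. ]]
tipbox z60
 [[764.5 151.5  60. ]
 [758.5  77.   60. ]
 [653.   81.1  60. ]
 [659.  155.9  60. ]] 
 [[758.8 148.3  60. ]
 [755.   73.   60. ]
 [655.8  79.5  60. ]
 [656.7 151.6  60. ]]
bottle cap z150 [[705.3 299.5 150. ]] [[704.2 295.5 150. ]]
```

```bash
cat > mv.py <<'E'
# tracks commanded pose (TCP x,y,z and jaw angle deg of tool z), tool pointing down
import json,numpy as np,sys
from scipy.spatial.transform import Rotation as Ro
def Rd(a):
    a=np.radians(a);z=np.array([np.cos(a),np.sin(a),0]);x=np.array([0,0,-1.]);return np.c_[x,np.cross(z,x),z]
def load(): return json.load(open("cmd.json"))
def save(p,a): json.dump([list(map(float,p)),float(a)],open("cmd.json","w"))
def to(p,a):
    """row for target"""
    q,b=load();R=Rd(b);d=R.T@(np.array(p)-q)/100
    return np.r_[d,-(a-b)/360].round(4)   # turn about tool x (down) = -(world yaw)
def done(row):
    q,b=load();save(np.array(q)+Rd(b)@np.array(row[:3])*100,b-row[3]*360);print(load())
E
python3 - <<'E'
from mv import *
from workcell import env
s=env.state();R=Ro.from_euler("xyz",s["ee_rot"],degrees=True).as_matrix();print(R.round(3))
a=np.degrees(np.arctan2(R[1,2],R[0,2]));print(a,s["qpos"])
save([220.633,531.007,179.776],a); print(Rd(a).round(3))
# candidates
for ang in(-69.5,110.5): print(to([613,-185.6,120],ang))
E
```

```text
[[-0.001 -0.923  0.384]
 [-0.001  0.384  0.923]
 [-1.     0.    -0.002]]
67.43614455196764 [ 6.62900202e+01  1.83464173e+01  8.96992666e+01 -1.73837314e-03
  7.20438418e+01 -1.14558707e+00]
[[ 0.    -0.923  0.384]
 [ 0.     0.384  0.923]
 [-1.     0.     0.   ]]
[ 0.5978 -6.373  -5.112   0.3804]
[ 0.5978 -6.373  -5.112  -0.1196]
```

Emit:
send_rows --commands '[[[0, -0.455, -0.365, 0, 0, 0], [0, -0.91, -0.73, 0, 0, 0]]]' --jaw 0.1 --force 20

```text
time_s: 0.35
ee_pos: [276.9, 427.5, 179.1]
ee_rot: [-169.6, 89.9, -102.1]
force: [0.5, 0.1, -0.0]
gripper_width: 74.0
```

Emit:
send_rows --commands '[[[0, -0.455, -0.365, 0, 0, 0], [0, -0.91, -0.73, 0, 0, 0]]]'

```text
time_s: 0.6
ee_pos: [333.1, 324.6, 179.5]
ee_rot: [-162.9, 90.0, -95.4]
force: [1.4, 1.4, 0.8]
gripper_width: 54.0
```

Emit:
send_rows --commands '[[[0, -0.455, -0.365, 0, 0, 0], [0, -0.91, -0.73, 0, 0, 0]]]'

```text
time_s: 0.85
ee_pos: [389.2, 222.2, 179.6]
ee_rot: [-46.2, 90.0, 21.2]
force: [0.7, 0.6, 0.1]
gripper_width: 41.5
```

Emit:
send_rows --commands '[[[0, -0.455, -0.365, 0, 0, 0], [0, -0.91, -0.73, 0, 0, 0]]]'

```text
time_s: 1.1
ee_pos: [445.2, 119.9, 179.6]
ee_rot: [17.2, 90.0, 84.6]
force: [0.6, 0.3, 0.1]
gripper_width: 41.2
```

Emit:
send_rows --commands '[[[0, -0.455, -0.365, 0, 0, 0], [0, -0.91, -0.73, 0, 0, 0]]]'

```text
time_s: 1.35
ee_pos: [501.2, 17.5, 179.5]
ee_rot: [54.3, 90.0, 121.7]
force: [0.8, -0.0, -0.4]
gripper_width: 41.0
```

Emit:
send_rows --commands '[[[0, -0.455, -0.365, 0, 0, 0], [0, -0.91, -0.73, 0, 0, 0]]]'

```text
time_s: 1.6
ee_pos: [557.2, -84.8, 179.4]
ee_rot: [67.0, 90.0, 134.4]
force: [0.7, 0.5, 0.3]
gripper_width: 41.4
```

Emit:
send_rows --commands '[[[0, -0.455, -0.365, 0, 0, 0], [0, -0.91, -0.73, 0, 0, 0]]]'

```text
time_s: 1.85
ee_pos: [613.3, -187.0, 179.2]
ee_rot: [66.0, 90.0, 133.4]
force: [0.3, 0.7, -0.9]
gripper_width: 41.2
```

Emit:
send_rows --commands '[[[0.5, 0, 0, 0.03, 0, 0], [0.6, 0, 0, 0.06, 0, 0], [0.6, 0, 0, 0.09, 0, 0], [0.6, 0, 0, 0.12, 0, 0], [0.6, 0, 0, 0.15, 0, 0], [0.6, 0, 0, 0.18, 0, 0], [0.6, 0, 0, 0.21, 0, 0], [0.6, 0, 0, 0.24, 0, 0], [0.6, 0, 0, 0.27, 0, 0], [0.6, 0, 0, 0.3, 0, 0], [0.6, 0, 0, 0.33, 0, 0], [0.6, 0, 0, 0.36, 0, 0], [0.6, 0, 0, 0.38, 0, 0], [0.6, 0, 0, 0.38, 0, 0], [0.6, 0, 0, 0.38, 0, 0]]]'

```text
time_s: 3.72
ee_pos: [612.6, -185.2, 119.5]
ee_rot: [-136.0, 90.0, 154.7]
force: [-0.3, -0.7, -0.4]
gripper_width: 40.9
```

Emit:
send_rows --commands '[[[0.3, 0, 0, 0, 0, 0], [0.6, 0, 0, 0, 0, 0], [0.8, 0, 0, 0, 0, 0], [0.8, 0, 0, 0, 0, 0]]]'

```text
time_s: 4.22
ee_pos: [611.4, -184.8, 38.0]
ee_rot: [-129.9, 89.8, 160.8]
force: [1.3, -0.4, 0.6]
gripper_width: 41.2
```

```bash
python3 - <<'E'
from h import *
for n in("top","side"):
    p,d=env.grab_frame(n); x,y=(280,170) if n=="top" else (250,160)
    cv2.imwrite(f"pics/{n}1.png",cv2.resize(p[y:y+140,x:x+190,::-1],None,fx=4,fy=4,interpolation=cv2.INTER_CUBIC))
E
```

```text
(no output)
```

View pics/side1.png

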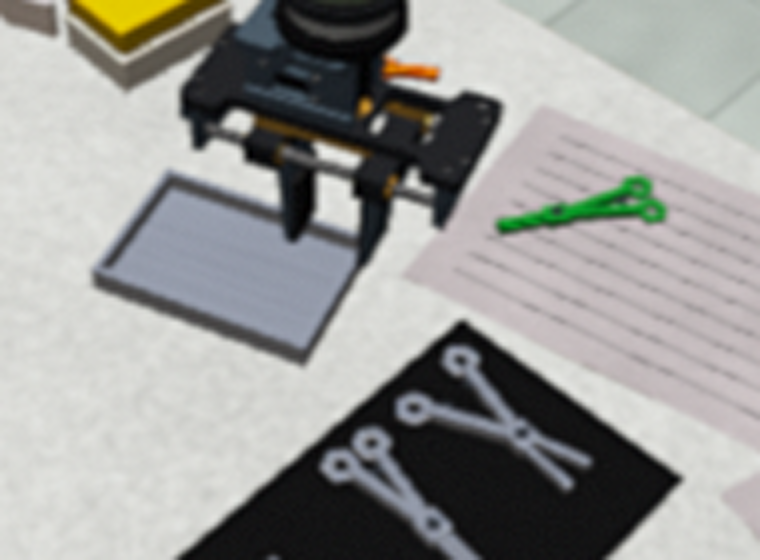

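The side view shows the fingers straddling the tray's near end wall, at (295,230) and (370,260).

Emit:
send_rows --commands '[[[0.15, 0, 0, 0, 0, 0], [0.25, 0, 0, 0, 0, 0], [0.3, 0, 0, 0, 0, 0], [0.3, 0, 0, 0, 0, 0]]]'

```text
time_s: 4.82
ee_pos: [612.5, -185.2, 9.1]
ee_rot: [-134.4, 89.9, 156.2]
force: [0.0, -0.4, 0.3]
gripper_width: 41.4
```

Emit:
send_rows --commands '[[[0, 0, 0, 0, 0, 0], [0, 0, 0, 0, 0, 0], [0, 0, 0, 0, 0, 0], [0, 0, 0, 0, 0, 0], [0, 0, 0, 0, 0, 0], [0, 0, 0, 0, 0, 0]]]' --jaw 1 --force 20

```text
time_s: 5.58
ee_pos: [612.8, -185.3, 9.7]
ee_rot: [143.9, 90.0, 74.5]
force: [-0.1, 0.0, 1.1]
gripper_width: 0.4
```

```bash
python3 - <<'E'
from mv import *
save([613.1,-186,9.8],-69.4)
print(load())
# tray target center; wall mid = center-77.5*lane ; lane angle 85.5
a=np.radians(85.5);L=np.array([np.cos(a),np.sin(a)])
for s in(-220,):
    w=np.array([584.1,287.2])+(s-77.5)*L
    print(w,to([*w,9.8],-94.5))
    R=Rd(-69.4);print(w-[613.1,-186])
from workcell import env;print(env.state())
E
```

```text
[[613.1, -186.0, 9.8], -69.4]
[560.75841902  -9.38290679] [ 0.      0.1315 -1.8374  0.0697]
[-52.34158098 176.61709321]
{'time_s': 5.575, 'qpos': array([-1.78543292e+01,  3.21186577e+01,  9.32503986e+01,  4.65028194e-03,
        5.46311003e+01,  5.15031259e+01]), 'qvel': array([ 0.11511801,  0.0626738 ,  0.05786985, -0.05065537, -0.01243352,
       -0.06093097]), 'effort': array([ 2.64613518e-04, -4.99943054e+01, -1.95053512e+01,  6.26764703e-02,
       -3.75776959e-02, -6.36095507e-06]), 'ee_pos': array([ 612.8016039 , -185.28264645,    9.73657862]), 'ee_rot': array([143.87002467,  89.99620473,  74.50987777]), 'force': array([-6.64316528e-02,  1.25373419e-04,  1.12272705e+00]), 'torque': array([-0.08297951,  0.13347037,  0.04695889]), 'gripper_width': 0.4245328850300746}
```

```bash
python3 - <<'E'
from h import *
for n in("top","side"):
    p,d=env.grab_frame(n); x,y=(280,170) if n=="top" else (250,160)
    cv2.imwrite(f"pics/{n}2.png",cv2.resize(p[y:y+140,x:x+190,::-1],None,fx=4,fy=4,interpolation=cv2.INTER_CUBIC))
E
```

```text
(no output)
```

View pics/side2.png

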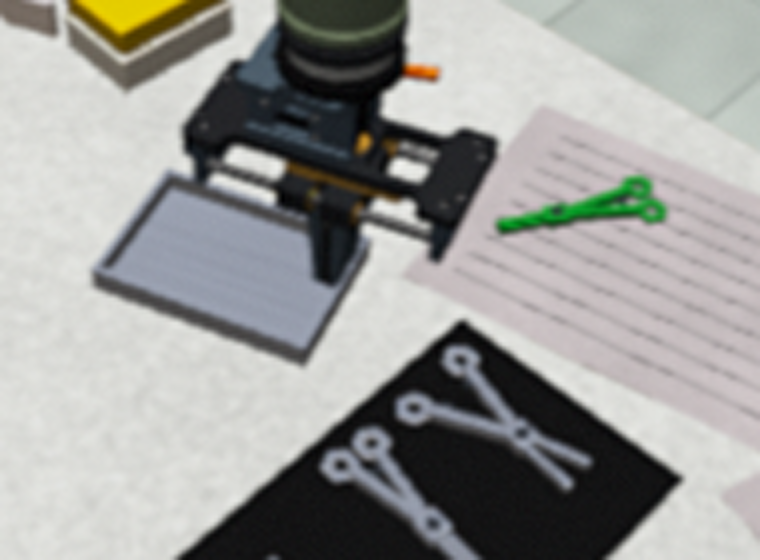

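View pics/top2.png

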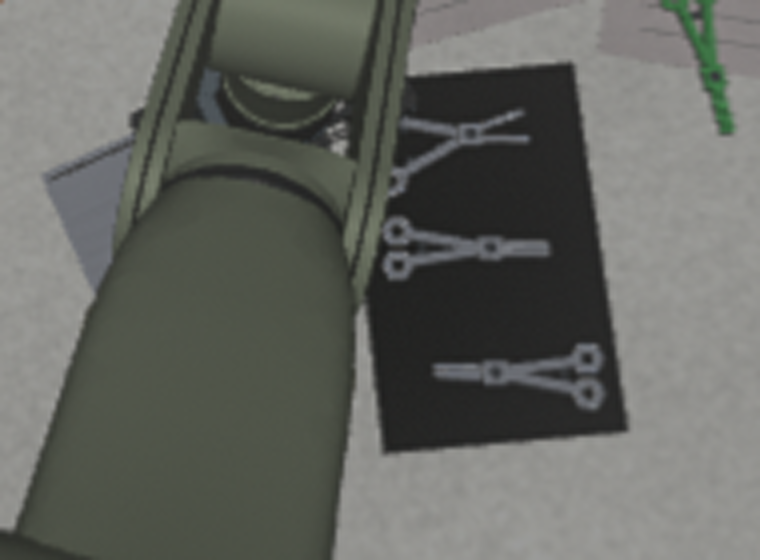

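```bash
python3 - <<'E'
from h import *
tcp=[612.8,-185.3,9.7]
print((proj("side",tcp)-[250,160])*4)
d=np.array([-.35,.937])
c=np.array([585.5,-113])
for s in(-80,-75): 
    for z in(5,20): print(s,z,(proj("side",[*(c+s*d),z])-[250,160])*4)
p,dep=env.grab_frame("side")
x,y=310,200
c=cv2.resize(p[y:y+45,x:x+60,::-1],None,fx=12,fy=12,interpolation=cv2.INTER_CUBIC)
q=((proj("side",tcp)[0]-[x,y])*12).astype(int);cv2.circle(c,tuple(int(v) for v in q),4,(0,0,255),1)
cv2.imwrite("pics/s3.png",c)
E
```

```text
[[334.23219191 299.97642358]]
-80 5 [[337.67426029 306.08567248]]
-80 20 [[338.10493847 291.61567837]]
-75 5 [[330.86383076 303.67256058]]
-75 20 [[331.22089395 289.19862406]]
```

View pics/s3.png

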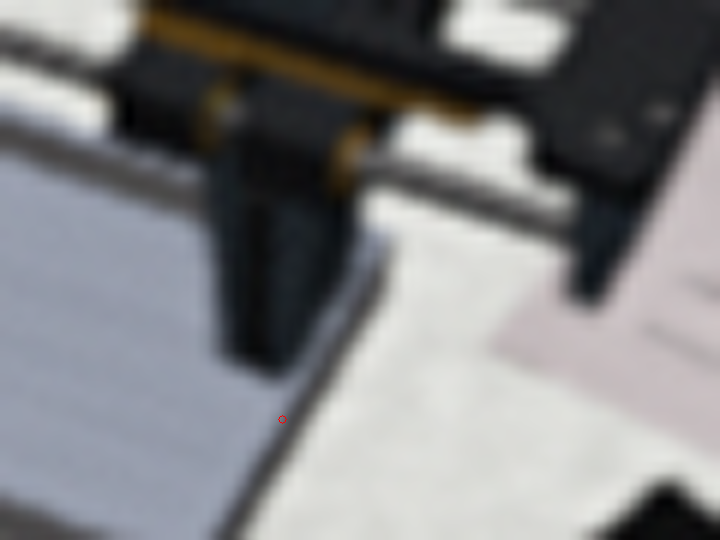

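```bash
python3 - <<'E'
from h import *
np.set_printoptions(precision=1,suppress=True)
p,dep=env.grab_frame("side")
def P(px):
    o,d=ray("side",[px]); return o+d[0]*dep[int(px[1]),int(px[0])]
for r in range(216,238,2): print(r,[P((c,r)) for c in(330,332,334)], p[r,332])
print("floor",P((315,230)),"bench",P((340,240)))
E
```

```text
216 [array([ 595.8, -187.4,   99.1]), array([ 599.1, -191.1,   99.4]), array([ 582.4, -213.6,  129.3])] [21 21 22]
218 [array([ 596.6, -186.7,   90.6]), array([ 598.4, -191.9,   93.2]), array([ 598.7, -198.4,   98. ])] [19 22 25]
220 [array([ 595.9, -187.5,   84.3]), array([ 599.4, -191.1,   84.3]), array([ 598.6, -198.7,   91. ])] [19 20 22]
222 [array([ 596.4, -187.1,   76.1]), array([ 599.3, -191.4,   77.2]), array([ 599.2, -198.3,   82.7])] [19 22 25]
224 [array([ 595.1, -188.5,   70.6]), array([ 597.7, -193. ,   72.1]), array([ 597.9, -199.8,   77.4])] [19 22 27]
226 [array([ 595.4, -188.3,   62.6]), array([ 599.4, -191.6,   62. ]), array([ 600.2, -197.7,   66.3])] [20 23 26]
228 [array([ 596.5, -187.4,   53.1]), array([ 598. , -193. ,   56.4]), array([ 598.2, -199.8,   61.9])] [17 23 25]
230 [array([ 595.7, -188.2,   46.5]), array([ 598.6, -192.6,   47.8]), array([ 598.7, -199.5,   53.4])] [31 33 38]
232 [array([ 618.3, -166.6,    1.9]), array([ 619.2, -173.2,    6.7]), array([ 613.8, -185.6,   21.5])] [136 141 156]
234 [array([ 613.1, -171.7,    2.1]), array([ 606.8, -185.2,   18.7]), array([ 611.1, -188.4,   17.8])] [149 156 171]
236 [array([ 606.8, -177.9,    4.2]), array([ 600.8, -191. ,   20.5]), array([ 611.7, -188. ,    8.7])] [118 122 134]
floor [ 592.5 -134.5    4.8] bench [ 618.1 -204.5    0.7]
```

```bash
python3 - <<'E'
from h import *
np.set_printoptions(precision=1,suppress=True)
for z in (38,55,70):
  d=np.array([.352,-.936]);e=np.array([.936,.352]);t=np.array([611.4,-184.8])
  for s in(-27,27):
    print(z,s,(proj("side",[[*(t+s*d+k*e),z] for k in(-16,0,16)])-[250,160])*4)
p,dep=env.grab_frame("top");s=env.state();print(s["ee_pos"],s["qpos"],s["gripper_width"])
E
```

```text
38 -27 [[285.4 276.7]
 [295.6 260. ]
 [305.6 243.7]]
38 27 [[361.3 303.3]
 [370.9 286.1]
 [380.3 269.2]]
55 -27 [[285.2 259.5]
 [295.6 242.8]
 [305.7 226.5]]
55 27 [[362.1 286.1]
 [371.9 268.9]
 [381.4 252. ]]
70 -27 [[285.1 243.9]
 [295.5 227.2]
 [305.8 210.9]]
70 27 [[362.9 270.6]
 [372.7 253.3]
 [382.3 236.4]]
[ 612.8 -185.3    9.7] [-17.9  32.1  93.3   0.   54.6  51.5] 0.3786198971848732
```

View pics/top1.png

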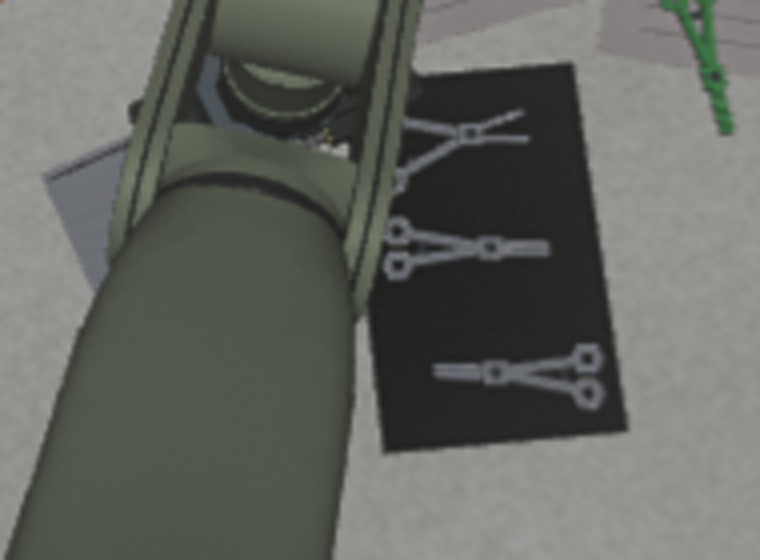

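```bash
python3 - <<'E'
from h import *
np.set_printoptions(precision=1,suppress=True)
for z in (10,28,45):
  d=np.array([.352,-.936]);e=np.array([.936,.352]);t=np.array([612.8,-185.3])
  print(z,proj("side",[[*(t+k*e),z] for k in(-16,-8,0,16)]))
p,dep=env.grab_frame("side")
for r in range(226,240): print(r,[round(float(v)) for v in dep[r,326:342]])
E
```

```text
10 [[331.1 239.1]
 [332.4 237. ]
 [333.6 234.9]
 [335.9 230.8]]
28 [[331.2 234.8]
 [332.5 232.6]
 [333.7 230.5]
 [336.1 226.4]]
45 [[331.3 230.5]
 [332.6 228.4]
 [333.8 226.3]
 [336.2 222.2]]
226 [1037, 1039, 965, 963, 959, 964, 960, 954, 954, 951, 962, 971, 1016, 1022, 1033, 1042]
227 [1031, 1033, 970, 964, 963, 964, 967, 957, 957, 956, 966, 1014, 1015, 1026, 1038, 1039]
228 [1033, 1034, 974, 965, 968, 967, 967, 959, 958, 960, 969, 1016, 1017, 0, 1037, 1041]
229 [1032, 1031, 1031, 974, 967, 970, 967, 962, 962, 962, 1009, 1010, 1021, 1032, 1035, 1038]
230 [1031, 1026, 1030, 977, 968, 974, 972, 967, 967, 967, 1007, 1015, 1024, 1034, 1034, 1033]
231 [1024, 1023, 1023, 1028, 1026, 1026, 972, 971, 965, 1005, 1007, 1021, 1031, 1033, 1029, 1032]
232 [1024, 1021, 1021, 1023, 1022, 1021, 1024, 1003, 998, 1002, 1014, 1019, 1031, 1027, 1027, 1030]
233 [1021, 1020, 1017, 1017, 1023, 1020, 1017, 1000, 1000, 1003, 1014, 1026, 1028, 1026, 1026, 1025]
234 [1017, 1020, 1020, 1020, 1017, 1019, 997, 998, 1000, 1010, 1021, 1022, 1024, 1026, 1023, 1025]
235 [1015, 1014, 1015, 1016, 1013, 1017, 993, 994, 1002, 1015, 1019, 1021, 1021, 1019, 1021, 1019]
236 [1011, 1013, 1011, 1012, 1014, 991, 992, 995, 1006, 1015, 1016, 1020, 1016, 1018, 1021, 1020]
237 [1009, 1010, 1008, 1009, 989, 987, 993, 998, 1011, 1015, 1017, 1014, 1014, 1015, 1015, 1014]
238 [1005, 1007, 1006, 1006, 0, 987, 994, 1001, 1013, 1013, 1014, 1015, 1014, 1011, 1016, 1013]
239 [1006, 1006, 1006, 982, 986, 986, 997, 1007, 1013, 1010, 1011, 1011, 1010, 1012, 1013, 1008]
```

```bash
python3 - <<'E'
from h import *
np.set_printoptions(precision=1,suppress=True)
p,dep=env.grab_frame("side")
M=np.load("side0.npz")["d"]
# all points closer than the background: gripper cloud
o,_=ray("side",[[0,0]])
ys,xs=np.mgrid[170:245,285:385];px=np.c_[xs.ravel(),ys.ravel()]
dd=dep[px[:,1],px[:,0]];b=M[px[:,1],px[:,0]]
k=(dd>0)&(b>0)&(dd<b-20)
o,d=ray("side",px[k]);P=o+d*dd[k][:,None]
t=np.array([612.8,-185.3]);D=np.array([.352,-.936]);E=np.array([.936,.352])
a=(P[:,:2]-t)@D;e=(P[:,:2]-t)@E
for lo in range(-110,111,10):
    m=(a>=lo)&(a<lo+10)
    if m.sum()>3: print(lo,m.sum(),"zmin pct",np.percentile(P[m,2],[0,3,10]),"e",np.percentile(e[m],[2,50]))
E
```

```text
-90 85 zmin pct [135.9 147.  156.8] e [-38.3 -10.3]
-80 120 zmin pct [122.  124.4 129.8] e [-39.  -29.1]
-70 80 zmin pct [135.2 136.5 139.5] e [-37.8 -27. ]
-60 40 zmin pct [134.4 136.2 137.8] e [-34. -26.]
-50 120 zmin pct [132.9 136.  141.4] e [-37.8 -23.9]
-40 118 zmin pct [133.7 138.9 157.4] e [-38.2 -23.8]
-30 139 zmin pct [129.5 134.7 145.1] e [-38.6 -25.3]
-20 154 zmin pct [ 72.1 102.5 135. ] e [-38.9 -28. ]
-10 243 zmin pct [43.9 53.  70.7] e [-38.7 -24.7]
0 233 zmin pct [42.9 51.9 66. ] e [-38.6 -25.3]
10 336 zmin pct [52.8 64.5 86.3] e [-38.5 -23.5]
20 256 zmin pct [117.7 127.8 136.3] e [-38.6 -21.7]
30 152 zmin pct [133.4 135.9 138.4] e [-32.6 -11.7]
40 77 zmin pct [134.6 136.  137.1] e [-34.2 -22.1]
50 55 zmin pct [133.7 136.6 138.3] e [-33.7 -23.3]
60 115 zmin pct [133.9 136.8 141. ] e [-37.5 -10.2]
70 139 zmin pct [125.  128.7 139.2] e [-38.6 -16.9]
80 145 zmin pct [121.8 127.6 146.3] e [-38.4 -12.3]
```

The wall grasp missed. The depth image puts the real fingertips about 33 mm above the reported TCP z, and the body likewise at z≈122, while xy agrees. I'll open, go down in small steps, and check by force and camera.

Emit:
send_rows --commands '[[[0, 0, 0, 0, 0, 0], [0, 0, 0, 0, 0, 0], [0, 0, 0, 0, 0, 0], [0, 0, 0, 0, 0, 0], [0.05, 0, 0, 0, 0, 0], [0.1, 0, 0, 0, 0, 0], [0.15, 0, 0, 0, 0, 0], [0.18, 0, 0, 0, 0, 0], [0.2, 0, 0, 0, 0, 0]]]' --jaw 0.1

```text
time_s: 7.05
ee_pos: [612.7, -185.3, -10.6]
ee_rot: [-150.4, 90.0, 140.3]
force: [-0.1, 0.2, 0.5]
gripper_width: 40.9
```

```bash
cat > tip.py <<'E'
from h import *
from mv import Ro
np.set_printoptions(precision=1,suppress=True)
def cloud(n="side",bg="side0.npz"):
    p,dep=env.grab_frame(n);M=np.load(bg)["d"]
    ys,xs=np.mgrid[0:400,0:640];px=np.c_[xs.ravel(),ys.ravel()];dd=dep.ravel();b=M.ravel()
    k=(dd>0)&(b>0)&(dd<b-15)
    o,d=ray(n,px[k]);return p,o+d*dd[k][:,None]
def tip():
    s=env.state();t=s["ee_pos"];R=Ro.from_euler("xyz",s["ee_rot"],degrees=True).as_matrix()
    p,P=cloud();Q=(P-t)@R
    m=(abs(Q[:,1])<25)&(abs(Q[:,2])<40)&(Q[:,0]>-75)
    print("tcp",t,"w",s["gripper_width"],"F",s["force"],"tip ahead(x tool) pct",np.percentile(Q[m,0],[90,97,99.5]))
    return p
E
python3 - <<'E'
from tip import *
p=tip();x,y=300,180
cv2.imwrite("pics/s4.png",cv2.resize(p[y:y+70,x:x+90,::-1],None,fx=8,fy=8,interpolation=cv2.INTER_CUBIC))
E
```

```text
tcp [ 612.7 -185.3  -10.6] w 40.94003874992003 F [-0.1  0.2  0.5] tip ahead(x tool) pct [-40.7 -36.  -33.6]
```

View pics/s4.png

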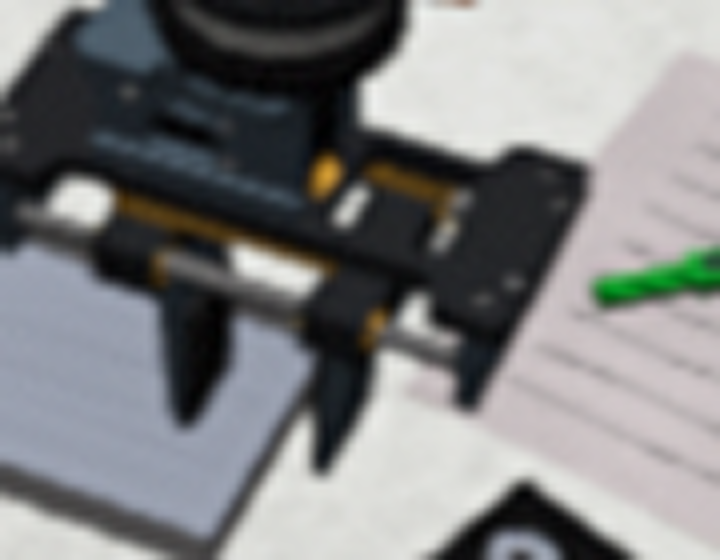

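The fingers straddle the wall, inner tip (185,420) and outer tip (325,465), with the tips still at about z 23 by depth.

Emit:
send_rows --commands '[[[0.04, 0, 0, 0, 0, 0], [0.08, 0, 0, 0, 0, 0], [0.11, 0, 0, 0, 0, 0], [0.13, 0, 0, 0, 0, 0], [0.13, 0, 0, 0, 0, 0]]]'

```text
time_s: 7.72
ee_pos: [612.7, -185.3, -23.4]
ee_rot: [-152.0, 90.0, 138.6]
force: [0.1, 0.0, -0.7]
gripper_width: 41.0
```

Emit:
send_rows --commands '[[[0, 0, 0, 0, 0, 0], [0, 0, 0, 0, 0, 0], [0, 0, 0, 0, 0, 0], [0, 0, 0, 0, 0, 0], [0, 0, 0, 0, 0, 0]]]' --jaw 1 --force 15

```text
time_s: 8.35
ee_pos: [612.9, -185.2, -23.2]
ee_rot: [97.2, 90.0, 27.9]
force: [1.3, 0.4, -0.9]
gripper_width: 5.1
```

```bash
python3 - <<'E'
from tip import *
p=tip();x,y=260,170
cv2.imwrite("pics/s5.png",cv2.resize(p[y:y+100,x:x+130,::-1],None,fx=6,fy=6,interpolation=cv2.INTER_CUBIC))
print(env.state()["torque"])
E
```

```text
tcp [ 612.9 -185.2  -23.2] w 5.149241507882832 F [ 1.3  0.4 -0.9] tip ahead(x tool) pct [-43.8 -39.4 -37.2]
[-0.   0.1  0.1]
```

View pics/s5.png

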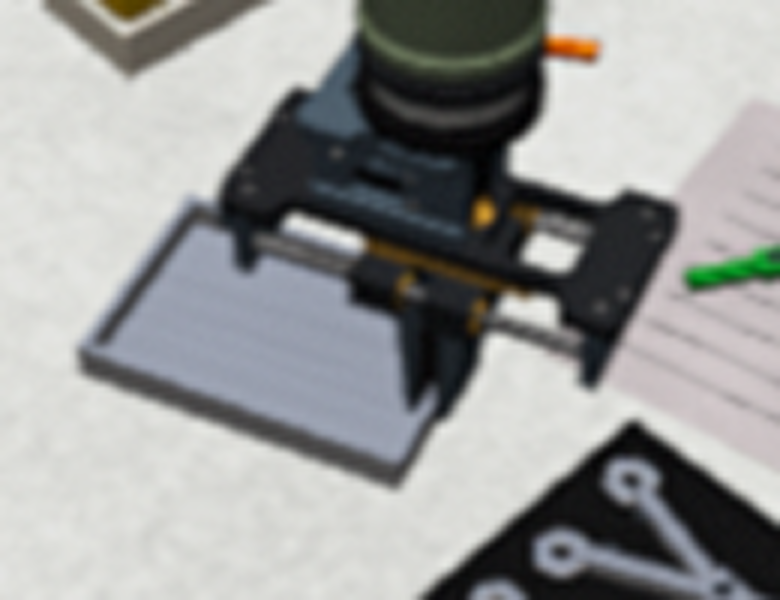

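Width 5.1 mm, so the wall is held. Now I slide and turn the empty tray into line with the lane.

Emit:
send_rows --commands '[[[0.0, 0, -0.08, 0.002, 0, 0], [0.0, 0.02, -0.25, 0.009, 0, 0], [0.0, 0.04, -0.45, 0.017, 0, 0], [0.0, 0.05, -0.65, 0.025, 0, 0], [0.0, 0.06, -0.82, 0.031, 0, 0], [0.0, 0.07, -0.92, 0.035, 0, 0], [0.0, 0.07, -0.92, 0.035, 0, 0]]]'

```text
time_s: 9.28
ee_pos: [586.3, -95.5, -23.2]
ee_rot: [-149.8, 89.9, 128.3]
force: [-0.2, 2.2, -1.0]
gripper_width: 4.8
```

```bash
python3 - <<'E'
from mv import *
save([612.7,-185.4,-23],-69.36);done([0,.07,-.92,.035])
print(to([560.8,-9.4,-23],-94.5))
E
```

```text
[[586.821150629867, -96.8376764347391, -23.0], -81.96000000000001]
[ 0.     -0.1354 -0.9022  0.0348]
```

Emit:
send_rows --commands '[[[0.0, -0.01, -0.08, 0.002, 0, 0], [0.0, -0.03, -0.25, 0.009, 0, 0], [0.0, -0.06, -0.45, 0.017, 0, 0], [0.0, -0.09, -0.65, 0.025, 0, 0], [0.0, -0.12, -0.82, 0.031, 0, 0], [0.0, -0.135, -0.9, 0.035, 0, 0], [0.0, -0.135, -0.9, 0.035, 0, 0]]]'

```text
time_s: 10.15
ee_pos: [560.7, -8.8, -23.2]
ee_rot: [-158.1, 90.0, 107.3]
force: [0.5, 1.2, 0.4]
gripper_width: 4.7
```

Emit:
send_rows --commands '[[[0, 0, 0, 0, 0, 0], [0, 0, 0, 0, 0, 0], [0, 0, 0, 0, 0, 0], [0, 0, 0, 0, 0, 0], [-0.4, 0, 0, 0, 0, 0], [-0.9, 0, 0, 0, 0, 0], [-0.9, 0, 0, 0, 0, 0]]]' --jaw 0.1

```text
time_s: 11.02
ee_pos: [564.3, -9.7, 70.8]
ee_rot: [93.0, 89.5, -1.6]
force: [0.1, 0.6, 0.0]
gripper_width: 40.9
```

```bash
python3 - <<'E'
from h import *
p,d=env.grab_frame("side"); cv2.imwrite("pics/s6.png",p[:,:,::-1])
p,d=env.grab_frame("top"); cv2.imwrite("pics/t6.png",p[:,:,::-1])
from mv import *
done([0,-.135,-.9,.035]);done([-.9,0,0,0])
E
```

```text
[[560.8660502284342, -9.610485931137859, -23.0], -94.56]
[[560.8660502284342, -9.610485931137859, 67.0], -94.56]
```

View pics/s6.png

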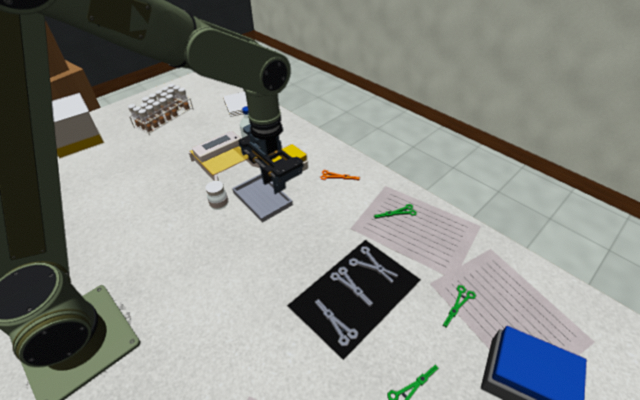

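View pics/t6.png

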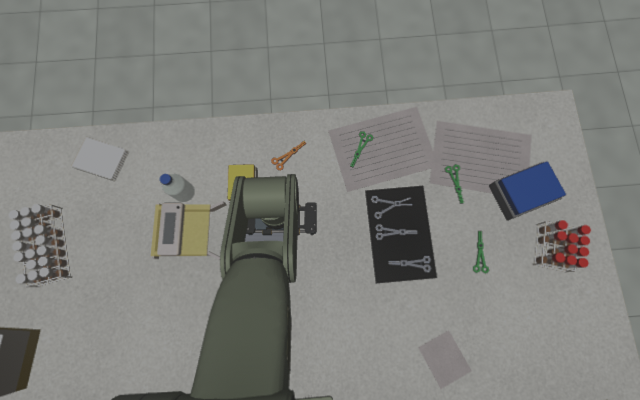

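The tray now lies in line before the mouth, around (263,197) in the side view, and the jar and tip box are undisturbed. Next is the clamp.

Emit:
send_rows --commands '[[[0, 0.1, 0.41, 0, 0, 0], [0, 0.21, 0.82, 0, 0, 0]]]'

```text
time_s: 11.38
ee_pos: [574.2, -93.2, 64.9]
ee_rot: [-97.6, 89.8, 167.9]
force: [1.0, 0.4, -0.1]
gripper_width: 41.2
```

Emit:
send_rows --commands '[[[0, 0.1, 0.41, 0, 0, 0], [0, 0.21, 0.82, 0, 0, 0]]]'

```text
time_s: 11.62
ee_pos: [588.5, -177.2, 64.5]
ee_rot: [-105.8, 89.8, 159.7]
force: [0.9, 0.3, 0.4]
gripper_width: 41.1
```

Emit:
send_rows --commands '[[[0, 0.1, 0.41, 0, 0, 0], [0, 0.21, 0.82, 0, 0, 0]]]'

```text
time_s: 11.88
ee_pos: [603.0, -260.5, 64.4]
ee_rot: [-112.2, 89.8, 153.2]
force: [0.2, 0.9, 0.1]
gripper_width: 41.1
```

Emit:
send_rows --commands '[[[0, 0.1, 0.41, -0.028, 0, 0], [0, 0.2, 0.8, -0.056, 0, 0], [0, 0.2, 0.8, -0.084, 0, 0], [0, 0.2, 0.8, -0.112, 0, 0], [0, 0.2, 0.8, -0.14, 0, 0], [0, 0.2, 0.8, -0.168, 0, 0], [0, 0.2, 0.8, -0.196, 0, 0], [0, 0.2, 0.8, -0.224, 0, 0], [0, 0.2, 0.8, -0.2505, 0, 0], [0, 0.2, 0.8, -0.2505, 0, 0]]]'

```text
time_s: 13.12
ee_pos: [616.7, -340.5, 64.4]
ee_rot: [153.0, 89.8, 148.5]
force: [-0.8, -0.4, -0.0]
gripper_width: 41.2
```

```bash
python3 - <<'E'
from mv import *
for i in range(3): done([0,.21,.82,0])
done([0,.2,.8,-.2505]); print(to([617.1,-341,-18],-4.4))
E
```

```text
[[575.280329556044, -93.02048863744186, 67.0], -94.56]
[[589.6946088836537, -176.43049134374587, 67.0], -94.56]
[[604.1088882112634, -259.84049405004987, 67.0], -94.56]
[[617.6853389577343, -341.17732448453785, 67.0], -4.3799999999999955]
[ 8.5e-01  1.3e-03 -6.0e-03  1.0e-04]
```

Emit:
send_rows --commands '[[[0.3, 0, 0, 0, 0, 0], [0.55, 0, 0, 0, 0, 0], [0.68, 0, 0, 0, 0, 0], [0.7, 0, 0, 0, 0, 0], [0.7, 0, 0, 0, 0, 0]]]'

```text
time_s: 13.75
ee_pos: [618.3, -341.3, -2.7]
ee_rot: [-20.6, 89.9, -25.0]
force: [-0.3, -0.6, 0.6]
gripper_width: 40.9
```

```bash
python3 - <<'E'
from tip import *
p=tip();x,y=310,190
cv2.imwrite("pics/s7.png",cv2.resize(p[y:y+100,x:x+130,::-1],None,fx=6,fy=6,interpolation=cv2.INTER_CUBIC))
p,d=env.grab_frame("top");x,y=340,160
cv2.imwrite("pics/t7.png",cv2.resize(p[y:y+100,x:x+130,::-1],None,fx=6,fy=6,interpolation=cv2.INTER_CUBIC))
E
```

```text
tcp [ 618.3 -341.3   -2.7] w 40.90241480668769 F [-0.3 -0.6  0.6] tip ahead(x tool) pct [-38.1 -35.1 -32.7]
```

View pics/s7.png

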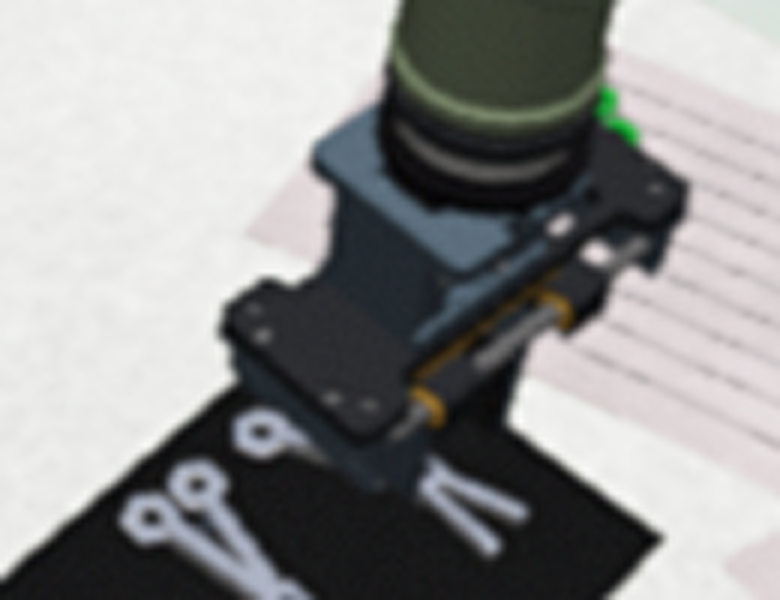

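View pics/t7.png

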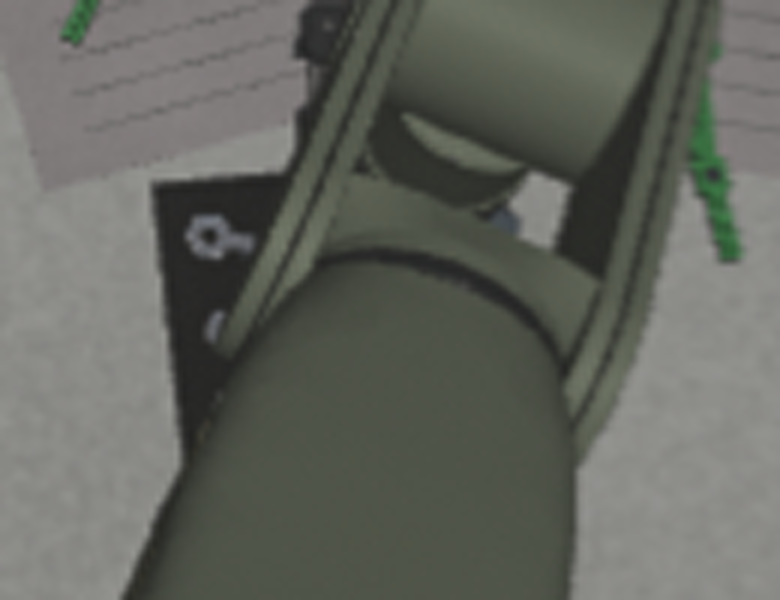

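Emit:
send_rows --commands '[[[0.08, 0, -0.01, 0, 0, 0], [0.16, 0, -0.01, 0, 0, 0], [0.22, 0, -0.01, 0, 0, 0], [0.24, 0, -0.01, 0, 0, 0], [0.24, 0, -0.01, 0, 0, 0]]]'

```text
time_s: 14.48
ee_pos: [616.7, -341.0, -27.6]
ee_rot: [143.4, 90.0, 139.0]
force: [0.1, 0.5, 0.3]
gripper_width: 41.5
```

Emit:
send_rows --commands '[[[0, 0, 0, 0, 0, 0], [0, 0, 0, 0, 0, 0], [0, 0, 0, 0, 0, 0], [0, 0, 0, 0, 0, 0], [0, 0, 0, 0, 0, 0], [0, 0, 0, 0, 0, 0]]]' --jaw 1 --force 6

```text
time_s: 15.22
ee_pos: [616.9, -341.0, -27.1]
ee_rot: [-7.3, 90.0, -11.6]
force: [-0.1, 0.3, 1.7]
gripper_width: 18.4
```

Emit:
send_rows --commands '[[[-0.05, 0, 0, 0, 0, 0], [-0.15, 0, 0, 0, 0, 0], [-0.3, 0, 0, 0, 0, 0], [-0.45, 0, 0, 0, 0, 0], [-0.6, 0, 0, 0, 0, 0], [-0.7, 0, 0, 0, 0, 0], [-0.7, 0, 0, 0, 0, 0]]]'

```text
time_s: 16.1
ee_pos: [617.4, -341.3, 44.0]
ee_rot: [-22.7, 89.9, -27.0]
force: [0.2, -0.0, -0.7]
gripper_width: 18.4
```

```bash
python3 - <<'E'
from tip import *
p=tip();x,y=310,170
cv2.imwrite("pics/s8.png",cv2.resize(p[y:y+100,x:x+130,::-1],None,fx=6,fy=6,interpolation=cv2.INTER_CUBIC))
E
```

```text
tcp [ 617.4 -341.3   44. ] w 18.446586394161468 F [ 0.2 -0.  -0.7] tip ahead(x tool) pct [-35.5 -32.6 -30. ]
```

View pics/s8.png

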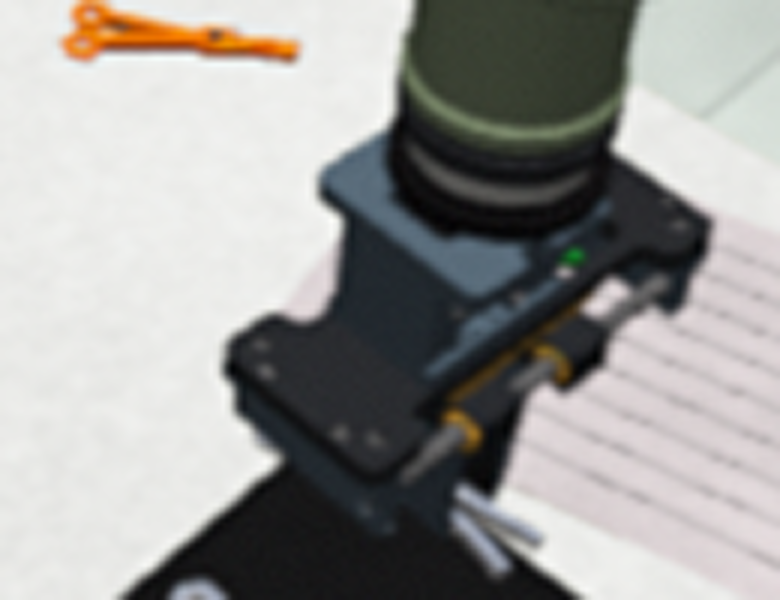

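The clamp is lifted, with its two open tips at (540,540) and (500,570). I'll measure the tray in the earlier unobstructed side frame.

```bash
python3 - <<'E'
import json
from mv import *
done([.7,0,0,0]);done([.24,0,-.01,0]);done([-.7,0,0,0])
from tip import *
p,d=env.grab_frame("side");x,y=195,140
c=cv2.resize(p[y:y+95,x:x+125,::-1],None,fx=6,fy=6,interpolation=cv2.INTER_CUBIC)
for i in range(0,125,10): cv2.line(c,(i*6,0),(i*6,6 if i%50 else 14),(0,0,255),1)
cv2.imwrite("pics/s9.png",c)
p2,d2=env.grab_frame("top");x,y=200,165
c=cv2.resize(p2[y:y+95,x:x+125,::-1],None,fx=6,fy=6,interpolation=cv2.INTER_CUBIC);cv2.imwrite("pics/t9.png",c)
np.savez("f9.npz",p=p,p2=p2,d=d,d2=d2)
for px in((397,261),(398,260),(393,263),(390,260),(392,258)):
    o,dr=ray("side",[px]);print(o+dr[0]*d[px[1],px[0]])
E
```

```text
[[617.6853389577343, -341.17732448453785, -3.0], -4.3799999999999955]
[[616.6882594862591, -341.1009534981448, -27.0], -4.3799999999999955]
[[616.6882594862591, -341.1009534981448, 43.0], -4.3799999999999955]
[ 621.9 -379.7   73.8]
[ 620.5 -382.3   81.5]
[ 656.7 -352.1    4.7]
[ 608.1 -369.    80.5]
[ 619.3 -366.9   75.5]
```

View pics/s9.png

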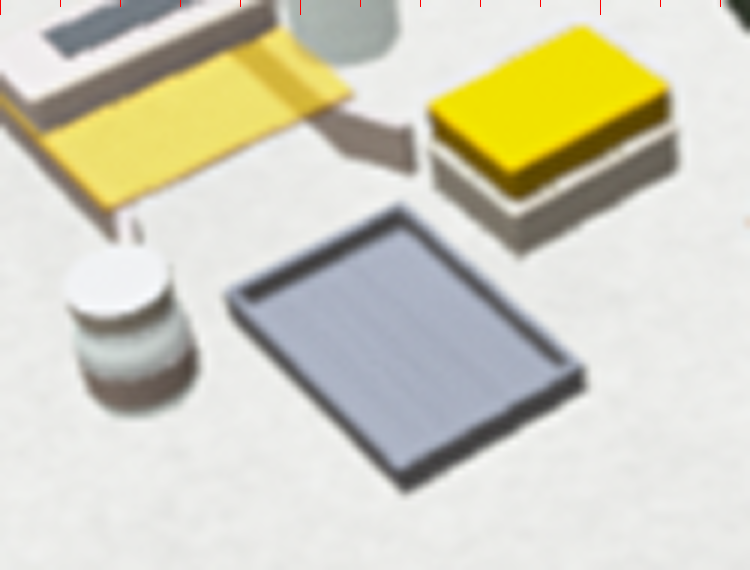

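View pics/t9.png

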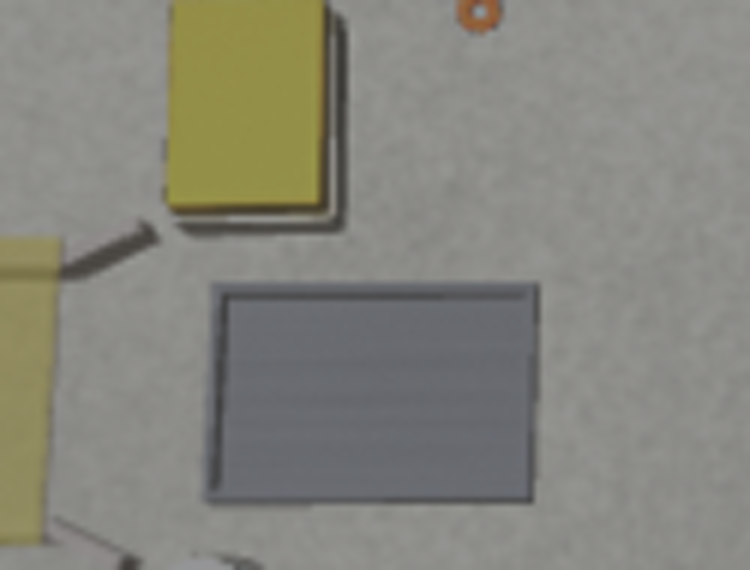

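```bash
python3 - <<'E'
from h import *
np.set_printoptions(precision=1,suppress=True)
t=lambda c,x0,y0,k:(np.array(c,float)+.5)/k-.5+[x0,y0]
for n,q in(("top",t([(212,284),(539,284),(533,500),(204,500)],200,165,6)),("side",t([(402,205),(583,372),(405,474),(230,293)],195,140,6))):
    P=onz(n,q,20);print(n,P[:,:2].tolist(),P.mean(0))
    for a,b in((1,0),(2,3)): v=P[b]-P[a];print("yaw",np.degrees(np.arctan2(v[1],v[0])),np.linalg.norm(v))
    v=P[0]-P[3];print("cross",np.degrees(np.arctan2(v[1],v[0])),np.linalg.norm(v))
E
```

```text
top [[627.9702378806898, 144.75496222985737], [614.8229225381086, -16.55862853783249], [508.3680918908183, -7.34596972202101], [521.433801775768, 151.5222663955983]] [568.1  68.1  20. ]
yaw 85.34060093210681 161.8484676080777
yaw 85.29843694857105 159.40460853413654
cross -3.63460373782378 106.75115279756814
side [[624.5714597768431, 139.68011847897696], [610.4204112485613, -19.108911988611908], [508.2337267009015, -11.387266365525761], [521.8223060817581, 147.28786551799635]] [566.3  64.1  20. ]
yaw 84.90733681148902 159.4183438983314
yaw 85.1052614444763 159.2559165866153
cross -4.234563898109359 103.03041492717524
```

Emit:
send_rows --commands '[[[0, 0.1, -0.02, 0, 0, 0], [0, 0.35, -0.07, 0, 0, 0], [0, 0.65, -0.13, 0, 0, 0], [0, 0.96, -0.2, 0, 0, 0]]]'

```text
time_s: 16.75
ee_pos: [603.6, -242.1, 42.2]
ee_rot: [141.8, 89.9, 137.4]
force: [-0.1, 0.9, -1.7]
gripper_width: 18.4
```

Emit:
send_rows --commands '[[[0, 0.32, -0.07, 0, 0, 0], [0, 0.64, -0.13, 0, 0, 0], [0, 0.96, -0.2, 0, 0, 0]]]'

```text
time_s: 17.12
ee_pos: [590.9, -144.7, 42.4]
ee_rot: [146.7, 89.9, 142.4]
force: [-0.3, -0.1, 0.3]
gripper_width: 18.3
```

Emit:
send_rows --commands '[[[0, 0.32, -0.07, 0, 0, 0], [0, 0.64, -0.13, 0, 0, 0], [0, 0.96, -0.2, 0, 0, 0]]]'

```text
time_s: 17.5
ee_pos: [578.2, -47.6, 42.4]
ee_rot: [156.7, 89.9, 152.3]
force: [0.5, -0.0, -1.0]
gripper_width: 18.5
```

Emit:
send_rows --commands '[[[0, 0.3, -0.07, 0.005, 0, 0], [0, 0.6, -0.13, 0.012, 0, 0], [0, 0.85, -0.18, 0.02, 0, 0], [0, 0.95, -0.2, 0.028, 0, 0], [0, 0.98, -0.2, 0.0315, 0, 0], [0, 0.98, -0.2, 0.0315, 0, 0], [0, 0.98, -0.2, 0.0315, 0, 0]]]'

```text
time_s: 18.38
ee_pos: [566.5, 49.6, 42.7]
ee_rot: [-141.2, 90.0, -156.9]
force: [0.3, -0.1, -0.7]
gripper_width: 18.2
```

```bash
python3 - <<'E'
from mv import *
for i in range(3): done([0,.96,-.2,0])
done([0,.98,-.2,.0315])
from tip import *
p=tip();x,y=195,110
cv2.imwrite("pics/s10.png",cv2.resize(p[y:y+125,x:x+130,::-1],None,fx=6,fy=6,interpolation=cv2.INTER_CUBIC)[:600])
E
```

```text
[[604.0782847504868, -243.85390450866038, 43.0], -4.3799999999999955]
[[591.4683100147145, -146.60685551917595, 43.0], -4.3799999999999955]
[[578.8583352789421, -49.359806529691525, 43.0], -4.3799999999999955]
[[566.4011025159559, 49.88140140274339, 43.0], -15.719999999999995]
tcp [566.5  49.6  42.7] w 18.2470094115606 F [ 0.3 -0.1 -0.7] tip ahead(x tool) pct [-36.4 -33.3  35.7]
```

View pics/s10.png

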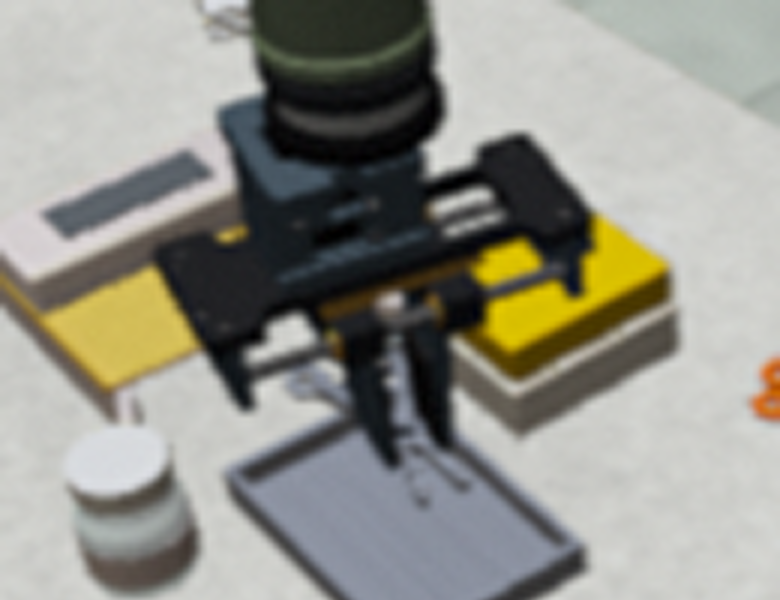

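Emit:
send_rows --commands '[[[0.1, 0, 0, 0, 0, 0], [0.25, 0, 0, 0, 0, 0], [0.4, 0, 0, 0, 0, 0], [0.52, 0, 0, 0, 0, 0], [0.6, 0, 0, 0, 0, 0], [0.64, 0, 0, 0, 0, 0], [0.66, 0, 0, 0, 0, 0], [0.67, 0, 0, 0, 0, 0], [0.67, 0, 0, 0, 0, 0]]]'

```text
time_s: 19.55
ee_pos: [566.7, 50.0, -24.0]
ee_rot: [28.7, 90.0, 12.9]
force: [-0.0, 0.2, -1.4]
gripper_width: 18.5
```

```bash
python3 - <<'E'
from mv import *
done([.67,0,0,0])
from tip import *
print(env.state()["force"])
p=tip();x,y=195,110
cv2.imwrite("pics/s11.png",cv2.resize(p[y:y+125,x:x+130,::-1],None,fx=6,fy=6,interpolation=cv2.INTER_CUBIC)[:600])
E
```

```text
[[566.4011025159559, 49.88140140274339, -24.0], -15.719999999999995]
[-0.   0.2 -1.4]
tcp [566.7  50.  -24. ] w 18.538830200476987 F [-0.   0.2 -1.4] tip ahead(x tool) pct [-37.7 -36.3 -34.9]
```

View pics/s11.png

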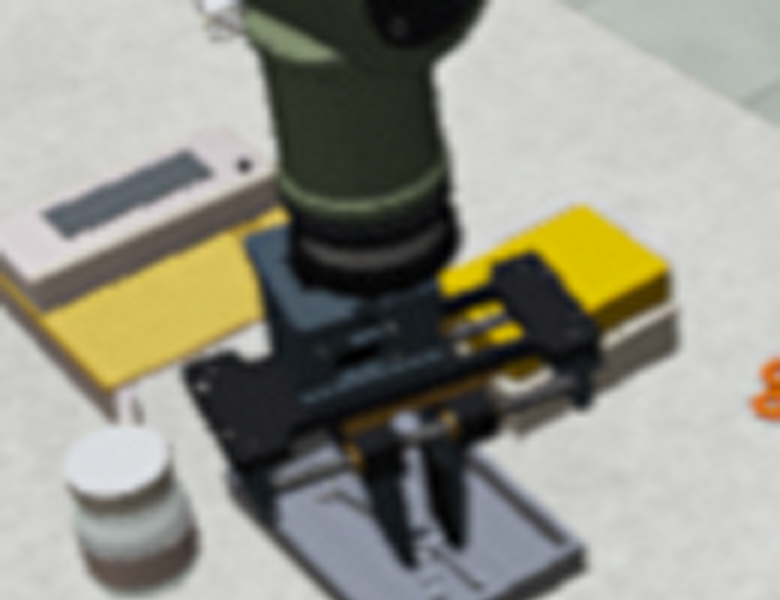

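Nearly down, within about 1 mm. Lower a touch, release and rise.

Emit:
send_rows --commands '[[[0.01, 0, 0, 0, 0, 0], [0.015, 0, 0, 0, 0, 0], [0.015, 0, 0, 0, 0, 0]]]'

```text
time_s: 19.98
ee_pos: [566.8, 50.0, -25.2]
ee_rot: [28.0, 90.0, 12.3]
force: [-0.9, 0.4, 4.2]
gripper_width: 18.1
```

Emit:
send_rows --commands '[[[0, 0, 0, 0, 0, 0], [0, 0, 0, 0, 0, 0], [0, 0, 0, 0, 0, 0], [-0.1, 0, 0, 0, 0, 0], [-0.3, 0, 0, 0, 0, 0], [-0.6, 0, 0, 0, 0, 0], [-0.8, 0, 0, 0, 0, 0], [-0.8, 0, 0, 0, 0, 0]]]' --jaw 0.3

```text
time_s: 20.98
ee_pos: [568.1, 50.1, 56.3]
ee_rot: [20.5, 89.7, 4.8]
force: [1.7, -0.8, 0.1]
gripper_width: 31.9
```

```bash
python3 - <<'E'
from mv import *
done([.015,0,0,0]);done([-.8,0,0,0])
a=np.radians(85.4);L=np.array([np.cos(a),np.sin(a)])
# push start: behind near end by 16+25 mm
w=np.array([567.2,66.5])-(80+16+25)*L
print(w,to([*w,55],-4.6))
E
```

```text
[[566.4011025159559, 49.88140140274339, -25.5], -15.719999999999995]
[[566.4011025159559, 49.88140140274339, 54.5], -15.719999999999995]
[557.49593016 -54.11024429] [-0.005  -1.0251  0.196  -0.0309]
```

Emit:
send_rows --commands '[[[0, -0.3, 0.06, -0.01, 0, 0], [0, -0.7, 0.14, -0.02, 0, 0], [0, -1.0, 0.19, -0.031, 0, 0], [0, -1.0, 0.19, -0.031, 0, 0]]]' --jaw -0.3

```text
time_s: 21.48
ee_pos: [556.8, -52.9, 53.3]
ee_rot: [177.7, 89.9, 172.9]
force: [0.2, -0.3, 0.0]
gripper_width: 59.2
```

```bash
python3 - <<'E'
from mv import *
done([0,-1,.19,-.031])
from tip import *
p,d=env.grab_frame("side");x,y=195,140
c=cv2.resize(p[y:y+95,x:x+125,::-1],None,fx=6,fy=6,interpolation=cv2.INTER_CUBIC);cv2.imwrite("pics/s12.png",c)
p2,d2=env.grab_frame("top");x,y=200,165
c=cv2.resize(p2[y:y+95,x:x+125,::-1],None,fx=6,fy=6,interpolation=cv2.INTER_CUBIC);cv2.imwrite("pics/t12.png",c)
print(env.state()["ee_pos"])
E
```

```text
[[557.5968026639887, -51.52611461119241, 54.5], -4.559999999999995]
[557.3 -51.1  53.6]
```

View pics/s12.png

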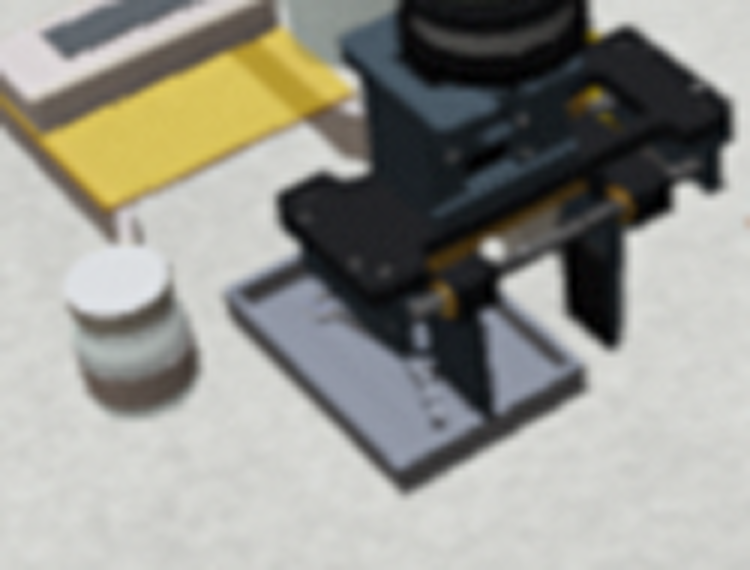

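View pics/t12.png

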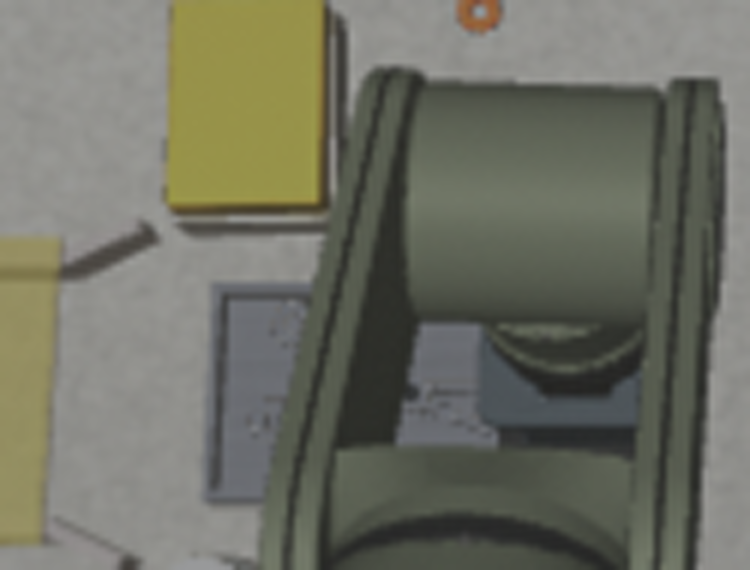

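The clamp lies open in the tray, with its rings at (255,420) and (295,330) in the top crop. Now I lower behind the tray's near end to push.

Emit:
send_rows --commands '[[[0.25, 0, 0, 0, 0, 0], [0.5, 0, 0, 0, 0, 0], [0.7, 0, 0, 0, 0, 0], [0.78, 0, 0, 0, 0, 0], [0.78, 0, 0, 0, 0, 0]]]'

```text
time_s: 22.2
ee_pos: [557.6, -50.6, -24.1]
ee_rot: [164.4, 89.9, 159.9]
force: [-0.4, 0.1, -0.1]
gripper_width: 59.1
```

```bash
python3 - <<'E'
from mv import *
done([.78,0,0,0])
from tip import *
p=tip();x,y=195,120
c=cv2.resize(p[y:y+95,x:x+125,::-1],None,fx=6,fy=6,interpolation=cv2.INTER_CUBIC);cv2.imwrite("pics/s13.png",c)
print(env.state()["qpos"])
H=np.array([584.1,287.2]);a=np.radians(85.4);L=np.array([np.cos(a),np.sin(a)])
for s in(-140,-96): print(s,H+s*L,to([*(H+s*L),-23.5],-4.6))
E
```

```text
[[557.5968026639887, -51.52611461119241, -23.5], -4.559999999999995]
tcp [557.6 -50.6 -24.1] w 59.14427680617012 F [-0.4  0.1 -0.1] tip ahead(x tool) pct [-43.6 -39.7 -38.3]
[ -6.4  28.6 106.5   0.   44.8  -1.9]
-140 [572.9 147.7] [ 0.  2. -0.  0.]
-96 [576.4 191.5] [ 0.   2.4 -0.   0. ]
```

View pics/s13.png

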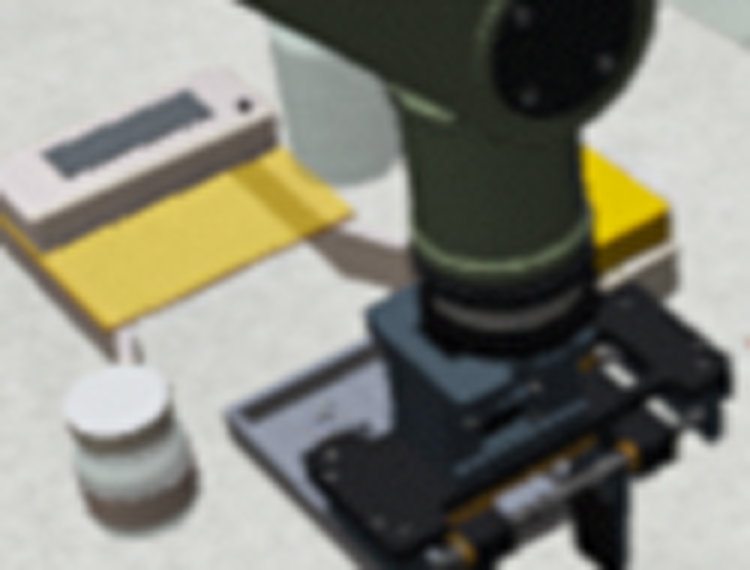

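Emit:
send_rows --commands '[[[0, 0.05, 0, 0, 0, 0], [0, 0.1, 0, 0, 0, 0], [0, 0.15, 0, 0, 0, 0], [0, 0.19, 0, 0, 0, 0], [0, 0.23, 0, 0, 0, 0], [0, 0.28, 0, 0, 0, 0], [0, 0.34, 0, 0, 0, 0], [0, 0.42, 0, 0, 0, 0], [0, 0.51, 0, 0, 0, 0], [0, 0.6, 0, 0, 0, 0], [0, 0.7, 0, 0, 0, 0], [0, 0.8, 0, 0, 0, 0], [0, 0.88, 0, 0, 0, 0], [0, 0.93, 0, 0, 0, 0], [0, 0.95, 0, 0, 0, 0]]]'

```text
time_s: 24.12
ee_pos: [565.3, 43.5, -23.7]
ee_rot: [-22.4, 90.0, -26.9]
force: [0.1, -2.8, 2.8]
gripper_width: 59.3
```

```bash
python3 - <<'E'
from mv import *
done([0,.95,0,0])
from tip import *
p=tip();x,y=175,110
c=cv2.resize(p[y:y+95,x:x+125,::-1],None,fx=6,fy=6,interpolation=cv2.INTER_CUBIC);cv2.imwrite("pics/s14.png",c)
p2,d2=env.grab_frame("top");x,y=150,165
c=cv2.resize(p2[y:y+110,x:x+130,::-1],None,fx=5,fy=5,interpolation=cv2.INTER_CUBIC);cv2.imwrite("pics/t14.png",c)
E
```

```text
[[565.1495897452163, 43.17317475945514, -23.5], -4.559999999999995]
tcp [565.3  43.5 -23.7] w 59.33476550829352 F [ 0.1 -2.8  2.8] tip ahead(x tool) pct [-37.2 -35.9 -33.5]
```

View pics/s14.png

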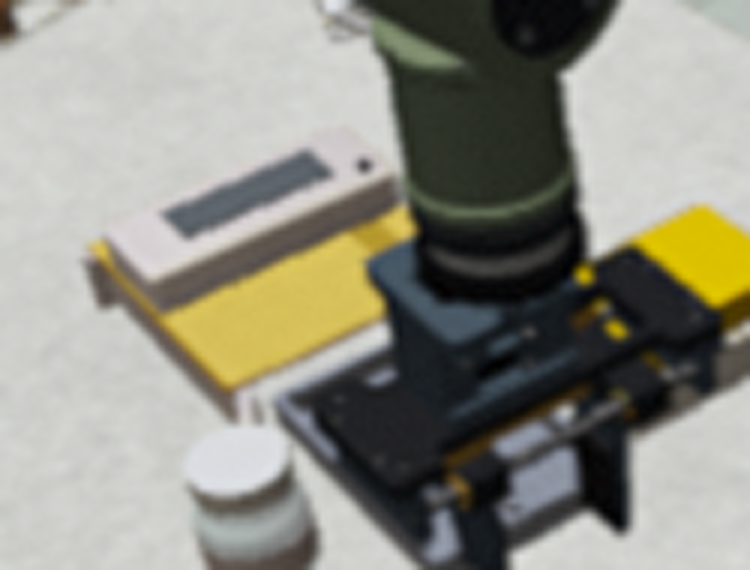

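View pics/t14.png

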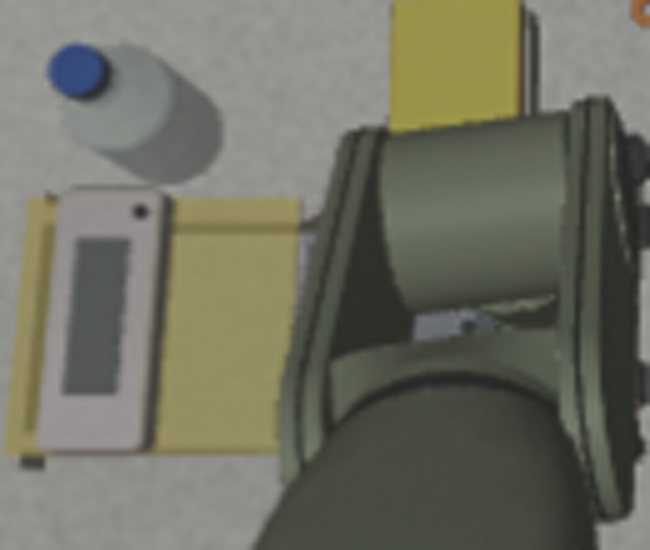

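The tray front is at the mouth and straight, with push force about 3 N. Continue.

Emit:
send_rows --commands '[[[0, 0.03, 0, 0, 0, 0], [0, 0.09, 0, 0, 0, 0], [0, 0.17, 0, 0, 0, 0], [0, 0.26, 0, 0, 0, 0], [0, 0.35, 0, 0, 0, 0], [0, 0.44, 0, 0, 0, 0], [0, 0.53, 0, 0, 0, 0], [0, 0.62, 0, 0, 0, 0], [0, 0.71, 0, 0, 0, 0], [0, 0.8, 0, 0, 0, 0], [0, 0.88, 0, 0, 0, 0], [0, 0.94, 0, 0, 0, 0], [0, 0.98, 0, 0, 0, 0], [0, 1.0, 0, 0, 0, 0]]]'

```text
time_s: 25.98
ee_pos: [573.2, 143.1, -23.8]
ee_rot: [171.6, 90.0, 167.0]
force: [-0.8, -2.0, 0.3]
gripper_width: 59.1
```

```bash
python3 - <<'E'
from mv import *
done([0,1,0,0])
from tip import *
p=tip();x,y=175,90
c=cv2.resize(p[y:y+95,x:x+125,::-1],None,fx=6,fy=6,interpolation=cv2.INTER_CUBIC);cv2.imwrite("pics/s15.png",c)
p2,d2=env.grab_frame("top");x,y=140,165
c=cv2.resize(p2[y:y+110,x:x+130,::-1],None,fx=6,fy=6,interpolation=cv2.INTER_CUBIC)[:600];cv2.imwrite("pics/t15.png",c)
E
```

```text
[[573.0998919359822, 142.8566372548736, -23.5], -4.559999999999995]
tcp [573.2 143.1 -23.8] w 59.06020305775259 F [-0.8 -2.   0.3] tip ahead(x tool) pct [-36.7 -34.2 -31.8]
```

View pics/s15.png

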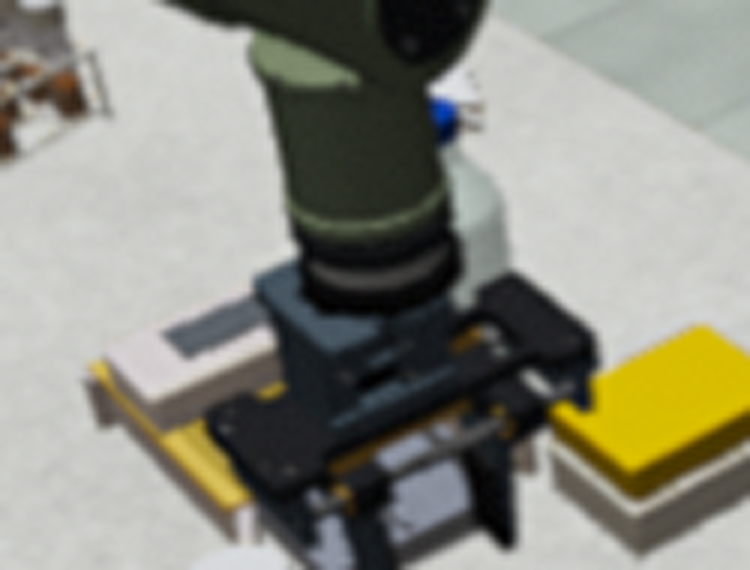

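View pics/t15.png

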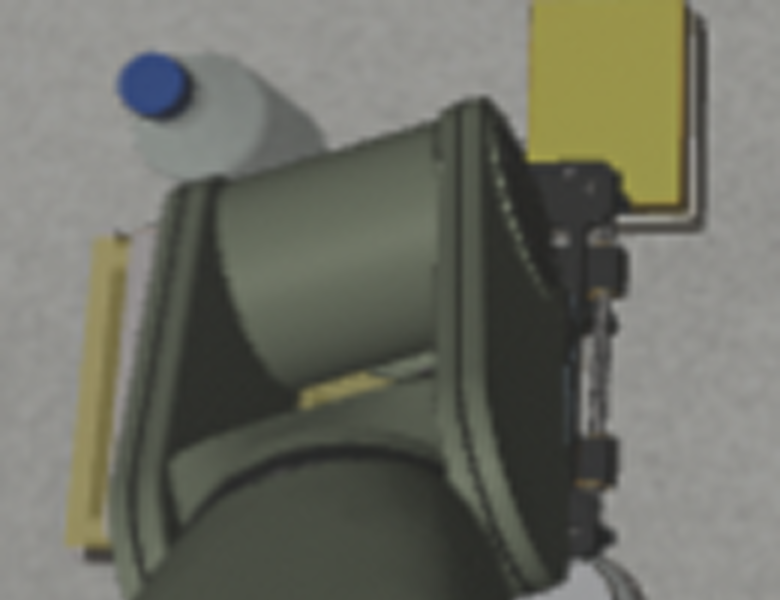

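Emit:
send_rows --commands '[[[0, 0.03, 0, 0, 0, 0], [0, 0.08, 0, 0, 0, 0], [0, 0.14, 0, 0, 0, 0], [0, 0.2, 0, 0, 0, 0], [0, 0.26, 0, 0, 0, 0], [0, 0.32, 0, 0, 0, 0], [0, 0.36, 0, 0, 0, 0], [0, 0.4, 0, 0, 0, 0], [0, 0.42, 0, 0, 0, 0], [0, 0.44, 0, 0, 0, 0]]]'

```text
time_s: 27.32
ee_pos: [576.7, 186.9, -23.8]
ee_rot: [-179.2, 90.0, 176.3]
force: [0.4, -1.1, 0.1]
gripper_width: 59.2
```

Emit:
send_rows --commands '[[[0, 0.01, 0, 0, 0, 0], [0, 0.02, 0, 0, 0, 0], [0, 0.03, 0, 0, 0, 0], [0, 0.03, 0, 0, 0, 0]]]'

```text
time_s: 27.82
ee_pos: [577.0, 190.0, -23.7]
ee_rot: [83.1, 90.0, 78.5]
force: [0.6, -1.0, -2.0]
gripper_width: 59.2
```

Emit:
send_rows --commands '[[[0, 0.01, 0, 0, 0, 0], [0, 0.02, 0, 0, 0, 0], [0, 0.03, 0, 0, 0, 0], [0, 0.03, 0, 0, 0, 0]]]'

```text
time_s: 28.32
ee_pos: [577.1, 190.9, -23.7]
ee_rot: [-94.4, 89.8, -99.0]
force: [-0.5, -7.4, 1.2]
gripper_width: 59.5
```

Emit:
send_rows --commands '[[[0, 0.01, 0, 0, 0, 0], [0, 0.02, 0, 0, 0, 0], [0, 0.03, 0, 0, 0, 0], [0, 0.03, 0, 0, 0, 0]]]'

```text
time_s: 28.82
ee_pos: [577.2, 190.9, -23.7]
ee_rot: [-95.2, 89.6, -99.7]
force: [0.8, -16.2, 3.0]
gripper_width: 59.2
```

The force rose from 1 to 16 N at TCP y=190.9, where home was predicted at 191.5. I'll back off straight, rise and look.

Emit:
send_rows --commands '[[[0, -0.06, 0, 0, 0, 0], [0, -0.15, 0, 0, 0, 0], [0, -0.4, 0, 0, 0, 0], [0, -0.7, 0, 0, 0, 0], [0, -1.0, 0, 0, 0, 0], [0, -1.0, 0, 0, 0, 0]]]'

```text
time_s: 29.58
ee_pos: [569.4, 94.9, -23.6]
ee_rot: [88.3, 90.0, 83.6]
force: [-0.2, 0.0, 1.0]
gripper_width: 59.0
```

Emit:
send_rows --commands '[[[-0.3, -0.3, 0, 0, 0, 0], [-0.7, -0.7, 0, 0, 0, 0], [-1.0, -1.0, 0, 0, 0, 0], [-1.0, -1.0, 0, 0, 0, 0]]]'

```text
time_s: 30.08
ee_pos: [563.8, -4.0, 78.9]
ee_rot: [9.2, 89.6, 4.6]
force: [-0.7, 0.2, -0.8]
gripper_width: 59.7
```

Emit:
send_rows --commands '[[[-0.3, -0.5, 0, 0, 0, 0], [-0.5, -1.0, 0, 0, 0, 0], [-0.5, -1.0, 0, 0, 0, 0]]]'

```text
time_s: 30.45
ee_pos: [554.5, -104.3, 126.6]
ee_rot: [6.4, 89.9, 1.7]
force: [0.1, 0.9, -0.6]
gripper_width: 58.8
```

```bash
python3 - <<'E'
from tip import *
p,d=env.grab_frame("side");x,y=180,90
c=cv2.resize(p[y:y+120,x:x+160,::-1],None,fx=5,fy=5,interpolation=cv2.INTER_CUBIC);cv2.imwrite("pics/s16.png",c)
p2,d2=env.grab_frame("top");x,y=140,150
c=cv2.resize(p2[y:y+120,x:x+160,::-1],None,fx=5,fy=5,interpolation=cv2.INTER_CUBIC);cv2.imwrite("pics/t16.png",c)
print(env.state()["ee_pos"],env.state()["time_s"])
E
```

```text
[ 553.2 -101.7  125. ] 30.55
```

View pics/s16.png

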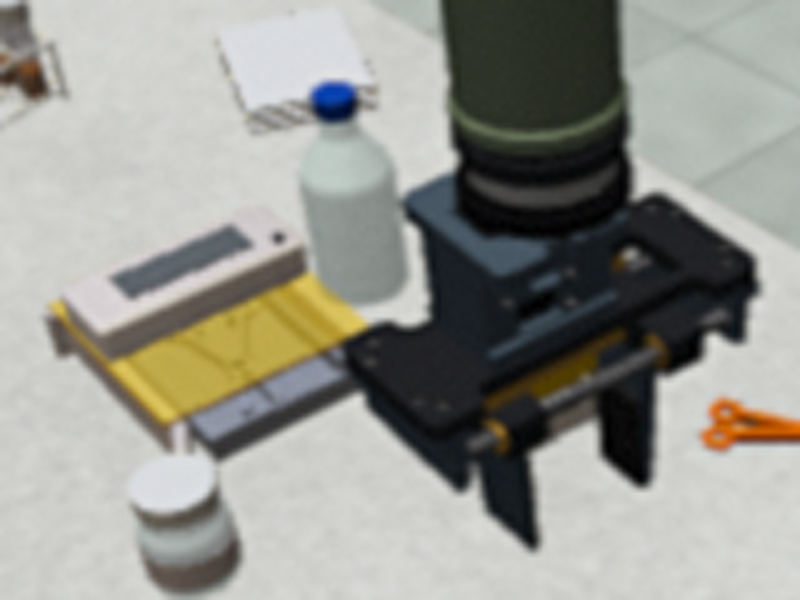

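View pics/t16.png

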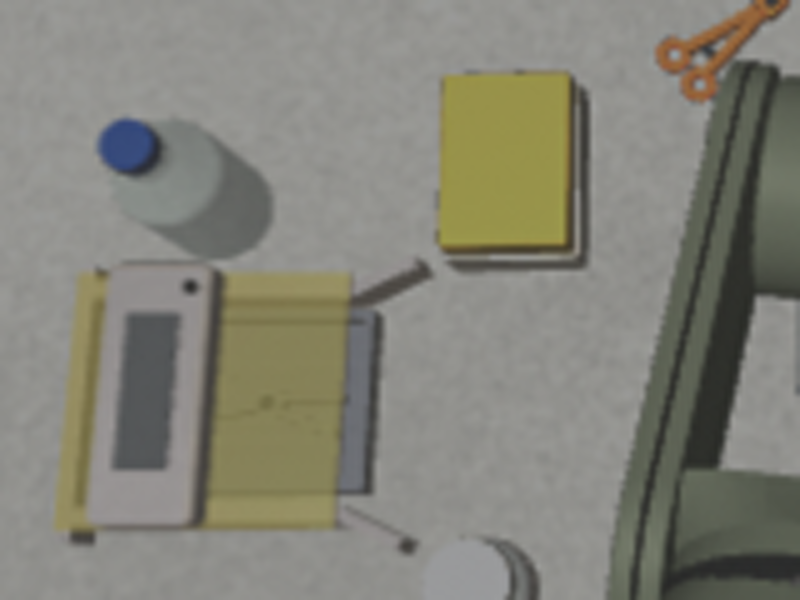

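The tray is under the hood, its near rim running (378,310) to (370,493) in the top crop, and the bottle, box and jar are unchanged. Now I'll quantify it.

```bash
python3 - <<'E'
from tip import *
t=lambda c,x0,y0:(np.array(c,float)+.5)/5-.5+[x0,y0]
H=np.array([584.1,287.2]);a=np.radians(85.4);L=np.array([np.cos(a),np.sin(a)]);Y=np.array([-L[1],L[0]])
def show(n,P): 
    q=P[:,:2]-H;print(n,np.c_[q@L,q@Y].round(1).tolist())
show("near rim top",onz("top",t([(379,310),(371,493)],140,150),20))
show("near rim bottom side",onz("side",t([(225,457)],180,90),0))
show("near rim side z20",onz("side",t([(224,440),(190,412)],180,90),20))
show("roof edge top",onz("top",t([(352,273),(335,527)],140,150),39))
show("roof edge side",onz("side",t([(368,327),(170,425)],180,90),39))
E
```

```text
near rim top [[-80.6, -56.2], [-83.0, 52.3]]
near rim bottom side [[-76.5, 45.0]]
near rim side z20 [[-84.4, 45.9], [-46.9, 49.1]]
roof edge top [[-68.9, -74.5], [-69.3, 73.5]]
roof edge side [[-68.9, -72.1], [-72.3, 72.4]]
```

```bash
python3 - <<'E'
from tip import *
p,d=env.grab_frame("side");x,y=195,140
c=cv2.resize(p[y:y+50,x:x+65,::-1],None,fx=12,fy=12,interpolation=cv2.INTER_CUBIC);cv2.imwrite("pics/s17.png",c)
p2,d2=env.grab_frame("top");x,y=170,195
c=cv2.resize(p2[y:y+60,x:x+60,::-1],None,fx=10,fy=10,interpolation=cv2.INTER_CUBIC);c=cv2.convertScaleAbs(c,alpha=2,beta=-90);cv2.imwrite("pics/t17.png",c)
a=np.load("top0.npz")["p"].astype(int);x,y=365,225
print("mat diff shut clamps",np.abs(a[222:283,366:436]-p2[222:283,366:436]).max())
E
```

```text
mat diff shut clamps 29
```

View pics/s17.png

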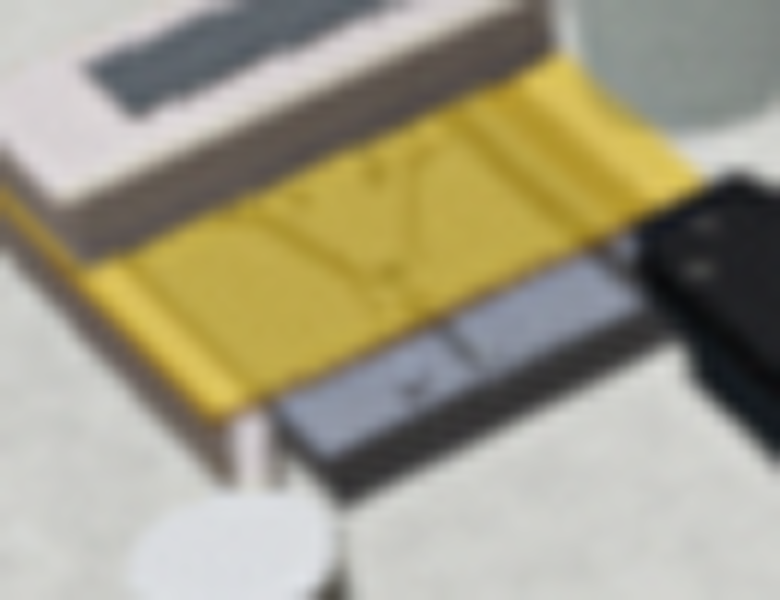

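View pics/t17.png

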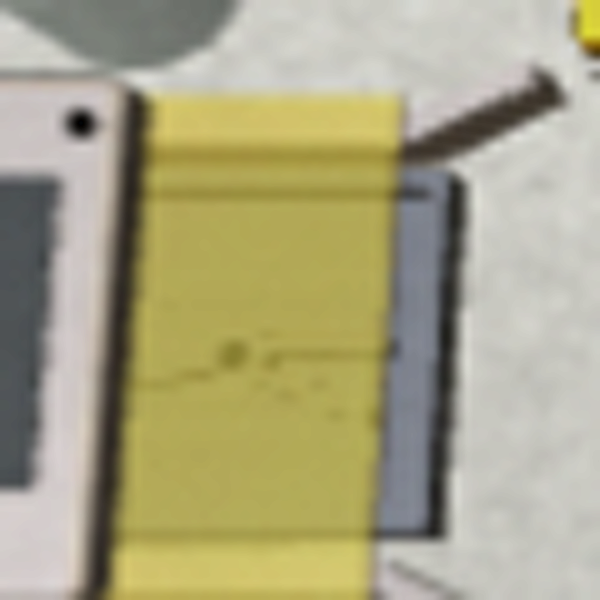

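```bash
python3 - <<'E'
from tip import *
t=lambda c:(np.array(c,float)+.5)/12-.5+[195,140]
P=onz("side",t([(392,285),(262,218),(415,172),(465,355),(412,390)]),11)[:,:2]
ang=[np.degrees(np.arctan2(*(q-P[0])[::-1])) for q in P[1:]];print(P,ang)
print("open by rings",np.radians(abs(ang[0]-ang[1])-20.8),"by tips",np.radians(abs(ang[2]-ang[3])))
E
```

```text
[[582.9 269.5]
 [574.  319.6]
 [616.  306.7]
 [579.9 230.9]
 [561.5 229. ]] [np.float64(100.03723995972776), np.float64(48.32205068303428), np.float64(-94.45211112843961), np.float64(-117.7776887924511)]
open by rings 0.5395718417555455 by tips 0.40710813016664815
```

```bash
python3 -c "
from workcell import env
print(env.job_done(), env.state()['time_s'])"
```

```text
the job is handed in; nothing more can be done
the job is handed in; nothing more can be done
```

The open clamp lies flat in the steel tray, still open, and the tray is home against the back stop. I handed the job in at about 31 s of the 72 s allowed.

I gripped the tray by its near end wall and slid it into line with the lane. I then set the clamp in it with a 6 N grip and pushed the tray home with two fingers.

**Last checks**
- **Tray at the stop:** the push force rose from about 1 to 16 N with the tray end at hood x ≈ −80.6 mm; nominal is −80.
- **Tray position:** the top view puts the near rim at −81 to −83 mm, offset about 2 mm across, with about 1.3° of yaw. All are within limits.
- **Clamp:** it is visibly open through the roof. I read about 0.41 rad from the tips and a rougher 0.54 rad from the arms. The two disagree, but both are above the 0.25 rad needed. Its tilt was not measured at the end.
- **Other things:** the jar, tip box and bottle look unmoved. The shut clamps' part of the mat shows only a small pixel difference from the first picture, which I did not trace.
- **Robot:** it had withdrawn clear of everything before I handed the job in.

**Discrepancies**
- **Tool height:** the depth images put the fingertips about 33 mm above the reported TCP height, so my first grasp of the wall closed on air. From then on I corrected heights by depth and contact.
- **Side camera on the rim:** its single readings of the rim scatter from −76 to −84 mm, so they do not add precision.

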